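# Proof-pull a bicycle mirror to 10 N on the spring-scale tester

## Robot

A 7-joint arm with a two-finger parallel gripper is mounted at the origin on the work surface. World frame = base frame: x ahead of the robot, y to its left, z up, the work surface at z = 0. Lengths are in m, angles in rad, forces in N, time in s.
With the tool pointing down it reaches from about 0.425 to 0.875 m from the base axis. Payload 4.7 kg.
Tool frame: the origin (TCP) lies at the very end of the fingers, on their centre line; the grasp point (between the pads) lies 19 mm behind it; x points along the fingers, y is the direction in which the jaws open and shut, and the axes are right-handed (so a half turn about x gives the same grasp; the last joint's range is limited). The gripper opens to 87 mm and grips with 3 to 60 N. Pads are 19 mm wide; open, the fingers measure 117 mm over their backs; the gripper's body (75 mm by 190 mm) begins 51 mm behind the grasp point.
Start: joints at [-1.308, 0.321, -0.07, 1.45, 0.023, 1.371, -0.057], TCP at [0.16, 0.63, 0.223] pointing down, gripper open.
Joint ranges: [-2.86, 2.86], [-0.3, 2.09], [-1.38, 1.24], [0.06, 2.45], [-1.56, 4.7], [0.09, 2.05], [-2.69, 2.69]. Speed limits (rad/s): [2.57, 2.57, 3.14, 3.14, 3.14, 3.14, 3.14].

## Interface

Orientations are given as a rotation vector (axis times angle).
In Python, from rig import env, viewer, order, nets gives the robot as it stands.
- The arm moves only by the tool send_rows, never from a script. Its argument "targets" is a list of rows, each an object with "linear": the shift along the tool's x, y, z in m, a list of three; "roll": the turn about the tool's x in rad; "hand": the opening, from -1 (shut) to 1 (fully open). A call has 1 to 12 rows; each row is the pose to reach, as a shift and turn from the pose commanded when the call began, along the tool's axes at that moment; what a row does not reach only later rows make up. A row lasts 1/8 s, in which the tool goes at most 62.5 mm and 10.7 degrees, less where a joint would pass 70% of its speed; a pose out of reach is approached as far as the arm can. A call with a gripper value outside its range is refused whole. The fingers move at their own pace and stop on an object; "newtons" is the grip in N (left out, the last holds). Time passes only in rows, so rows that repeat a pose let the fingers close. It gives the time, the measured TCP pose, the force and the opening at its end, in the units of the state.
- env.sense(): the state, without advancing time (a new reading comes with each control period).
- viewer.camera(name): name is "scene" or "top" or "wrist"; returns a dict with "pixels" (480x640x3 uint8, red, green, blue), "fov_y" (degrees; the focal length in pixels is half the picture's height over the tangent of half this angle, whatever the lens; pixels are square), "cx", "cy" (the principal point, pixels), "rvec" (rotation vector, rad) and "tvec" (3), from world to camera coordinates, as OpenCV has them. Camera axes: x right, y down, z forward; pixel columns grow to the right and rows downward; lengths in m; the calibration is good to about 2 mm. A picture is of the moment at which its call begins. There is no depth.
- order.sign_off(): hands the job in, once; it reports no verdict.
Trained networks look in a picture, given as the dict that the camera call returned (one of the last four; its "shot" number tells which), for a name from the list of things; names that differ only in an ending like _2 or _b are one class to them, and where a whole thing is asked for, a point or a joint stands for the part that bears it (a point fixed in the world has none). Each returns a list of dicts, best first, with "score" (0 to 1); they miss things now and then, are a little off and sometimes report something else, mostly with a low value. They report only what shows in the picture. A call takes as long as a camera call.
- nets.recognise(picture, target): "position" ([x, y, z] in m, in world coordinates, good to about 4 mm: the middle of the surface that is visible of it).
- nets.mark_of(picture, target): "position" ([x, y, z] in m, in world coordinates, good to about 4 mm: a listed point, or the origin of a listed thing).
The state is a dict: "t": time; "q": joint angles; "qd": joint speeds; "joint_efforts": joint torques, N m; "tcp_pos": TCP position; "tool_rot": TCP orientation; "ft_force": force on the tool from outside, world axes, zero at the start; "wrist_torque": the same for the moment, N m; "width": finger opening in m.
Only numpy, scipy, OpenCV 4.12 (cv2) and the standard library are available. Lean on these libraries where they do the work, as an engineer would, in place of code of your own. Each camera call takes 0.05 s, during which the arm holds its last target.

## Task

Proof-test the mirror whose stem ends in a ball on a thin neck: with the pull tester's carriage pushed home, lay its stem in the V-groove with the head on the head rest, and push it along the groove until its shoulder meets the stop and the hook drops behind the ball. Take the carriage knob and pull until the spring scale reads 10 N (the broad band of its drawbar at the mouth of the tube, never over 12 N), keep it there for two seconds, then ease the carriage back until the scale reads zero, without letting it snap. Leave the mirror seated and hooked, let go, and leave everything else on the bench where it is.

Things in the scene. Friction and masses are not known exactly. Their poses are not given: they have to be found in the camera images.
- mirror: the mirror to test, lying face up on a 4 mm thick board: black head 56 mm across, 36 mm wide shoulder block, dark stem 14 mm thick, neck 6 mm, bright 14 mm ball. 199 mm long, 14 mm thick all over, 0.13 kg, balances near x = 0. x from head to ball, z up; origin at mid-length on the underside: head x -100 to -44 mm, block -48 to -36, stem to 62 (rounded to 69), ball centre 93
- mirror_shoulder (a point): centre of the face of the shoulder block that must meet the stop, on the stem's centre line, 7 mm above the mirror's underside
- mirror_ball (a point): centre of the ball at the tip, on the stem's centre line
- tester: the pull tester, fixed: base plate 475 x 70 x 12 mm bearing, in order along x, head rest, two V-blocks, hook, spring scale on a carriage. Origin on the bench, 90 mm along +x from the stop; x = direction of push and pull, z up. Groove axis (a lying stem's centre line) 55 mm above the bench
- stop (a point): centre of the stop (the -x face of the first V-block), on the groove axis; axes as the tester's. V-blocks, 44 mm wide, span 0 to 18 mm (cheeks 6 mm above the axis, 10 mm off it) and 73 to 106 mm along +x (top level with the axis); the gap between is open down to the base plate, for fingers. Seated, the shoulder is here and the ball 128 mm along +x
- head_rest (a point): middle of the flat head rest's top, 53 mm along -x from the stop and 7 mm below the groove axis; the rest is 105 mm long, 60 mm wide. Lay the mirror with its shoulder 36 to 45 mm short of the stop: nearer, the ball would land on the hook, which overhangs the groove from 101 to 119 mm beyond the stop when the carriage is home
- hook (a joint): the hinged steel hook on the drawbar, a fork 24 mm wide with a sloping nose; rad, 0 = down, grows to 0.9 as its nose is raised. The ball, pushed in under the slope, lifts it (some 1 N) and it drops behind the ball in the last 3 mm before the stop
- hook_prong (a point): point on the groove axis between the hook's two prongs, on their face that bears on the ball. With the hook down behind the ball, the ball's centre is 5 to 10 mm along +x of it; axes as the tester's while the hook is down
- carriage (a joint): travel of the carriage that bears the scale's tube, m: 0 = home, grows along the tester's +x to 0.085. It stands anywhere from home to 45 mm out at the start and stays where it is left (1.2 N of friction). Only with the carriage home does the hook stand where the ball of a seated mirror comes
- knob_top (a point): centre of the top of the carriage's upright black knob, a cylinder 24 mm in diameter standing 54 mm above a clamp 18 x 40 mm; this point is 129.5 mm above the bench and moves with the carriage
- drawbar (a joint): how far the drawbar is drawn out of the scale's tube, m: 0 = zero, 200 N per m, so 10 N is 0.050. Thin dark rings each 10 mm (2 N), a broad band at 10 N; the ring at the tube's mouth is the reading. With the mirror hooked and seated it grows as much as the carriage moves, after 3 to 4 mm of slack. Its spring draws the carriage back
- mirror_clamp: another mirror, with an open clamp ring 36 mm across at the end of its stem, 182 mm long, head as the first; leave alone
- mirror_plate: another mirror, with a flat plate 42 x 30 mm at the end of its stem, 195 mm long, head as the first; leave alone
- screwdriver: bystander: black screwdriver 160 mm long, lying along its x; origin under its middle; among the mirrors
- jar: bystander: amber jar, 40 mm across, 60 mm high; origin under its middle; among the mirrors
- cleaner: bystander: white bottle, 56 mm across, 160 mm high, beyond the tester; origin under its middle
- tape: bystander: grey ring 90 mm across, 24 mm high, lying flat beyond the tester; origin under its middle
- wrench: bystander: wrench 150 mm long, lying along its x at the left of the board
- brush: bystander: brush 170 mm long, lying along its x at the right of the board
- weight: bystander: steel weight with a knob, 50 mm across, 64 mm high, near the head end of the tester; origin under its middle

How it is judged:
On the way, in this order (a step that is already met when the one before it is completed fails the run):
1. the mirror lies in the groove with its shoulder at the stop (within 3 mm) and the hook is down behind its ball (x of mirror_shoulder in the frame of stop between -0.003 and 0.003 m and distance between mirror_shoulder and stop below 0.005 m and angle between the x axis of mirror and the x axis of tester, either way round below 0.05 rad and value of joint hook below 0.12 rad and x of mirror_ball in the frame of hook_prong between 0.003 and 0.022 m and distance between mirror_ball and hook_prong below 0.023 m), for 0.3 s.
2. with the mirror seated and hooked, the scale is held at 10 N, give or take 1 N, for a second (all of step 1 and value of joint drawbar between 0.045 and 0.055 m), for 1 s.
At the end, for the whole second after the job is handed in: shoulder within 3 mm of the stop (5 mm in all directions) and stem within 0.05 rad of the groove, hook down (under 0.12 rad) behind the ball, scale back at zero (drawbar under 8 mm, 1.6 N), carriage within 15 mm of home, all at rest and released (all of step 1 and value of joint drawbar below 0.008 m and value of joint carriage below 0.015 m and velocity of joint carriage between -0.01 and 0.01 m/s and linear speed of mirror below 0.02 m/s); the robot touches nothing.
It fails at once if the scale is pulled beyond 12 N (value of joint drawbar above 0.06 m).
It fails at once if the carriage snaps back (faster than 0.3 m/s) (velocity of joint carriage below -0.3 m/s).
It fails at once if another thing on the bench is shifted by more than 30 mm or knocked over (distance of any of mirror_clamp, mirror_plate, screwdriver, jar, cleaner, tape, wrench, brush, weight from where it was at the start of the episode above 0.03 m or angle between any of jar, cleaner, weight's own z axis and vertical above 0.5 rad).
It also fails if it takes over 72 s, if anything falls off the work surface, if the arm or the gripper's body presses on something with over 40 N, if the wrist force passes 120 N, or if a joint passes its speed limit or range.

## Working session

There is one attempt and no reset: what is moved stays moved. The work goes in short steps, Python scripts to look and compute and a tool call to move; the robot and the scene stay as the last step left them, time stands still between calls to the robot, and variables do not carry over. Pictures are saved under pics/ and viewed, and the job is handed in when it is done.

Besides the shell and the picture viewer there is one more tool, called after "Emit:" as name(argument=value, ...) on one line, values as JSON. send_rows: Moves the arm, as the interface text tells. Its arguments: {"type":"object","properties":{"targets":{"type":"array"},"newtons":{"type":"number"}},"required":["targets"]}

```bash
ls -la; mkdir -p pics
cat > h.py <<'E'
import numpy as np, cv2
from scipy.spatial.transform import Rotation as R
from rig import env, viewer, order, nets
np.set_printoptions(precision=4,suppress=True)
def K(p):
    h=p["pixels"].shape[0]; f=h/2/np.tan(np.radians(p["fov_y"])/2)
    return np.array([[f,0,p["cx"]],[0,f,p["cy"]],[0,0,1]])
def ray(p,u,v,z):
    Rm=R.from_rotvec(p["rvec"]).as_matrix(); t=np.array(p["tvec"])
    o=-Rm.T@t; d=Rm.T@np.linalg.inv(K(p))@np.array([u,v,1.])
    return o+d*(z-o[2])/d[2]
def proj(p,X):
    return cv2.projectPoints(np.array(X,float).reshape(-1,3),np.array(p["rvec"],float),np.array(p["tvec"],float),K(p),None)[0].reshape(-1,2)
def shot(name,fn):
    p=viewer.camera(name); cv2.imwrite(f"pics/{fn}.png",np.ascontiguousarray(p["pixels"][:,:,::-1])); return p
E
python3 - <<'E'
from h import *
print(env.sense())
for n in("top","scene","wrist"):
    p=shot(n,"a_"+n); print(n,p["fov_y"],p["cx"],p["cy"],p["rvec"],p["tvec"])
    for t in ["mirror_shoulder","mirror_ball","mirror","stop","head_rest","tester","knob_top","hook_prong"]:
        r=nets.mark_of(p,t); print(t,[(np.array(x["position"]),round(x["score"],2)) for x in r[:2]])
E
```

```text
total 12
drwxr-xr-x  3 agent agent 4096 Dec  7 15:44 .
drwxr-xr-x 23 root  root  4096 Dec  7 15:44 ..
drwxr-xr-x  2 agent agent 4096 Dec  7 15:44 pics
{'t': 0.0, 'q': array([-1.3079,  0.3218, -0.0701,  1.4517,  0.0226,  1.3708, -0.0569]), 'qd': array([ 0.0003,  0.0012,  0.0007, -0.0002,  0.0009,  0.0009,  0.0005]), 'joint_efforts': array([  0.0004, -49.1283,  -0.404 , -31.2522,  -0.0641,   0.0435,
         0.0002]), 'tcp_pos': array([0.1599, 0.6295, 0.2215]), 'tool_rot': array([ 0.1938,  1.5621, -0.1967]), 'ft_force': array([ 0.3242,  0.0868, -0.5361]), 'wrist_torque': array([ 0.0014,  0.0208, -0.0237]), 'width': 0.08724886304336103}
top 47.006995292907405 318.75026242194826 240.61373971026163 [ 2.1539 -2.2034  0.0768] [0.0219 0.6051 1.3568]
mirror_shoulder [(array([0.3891, 0.24  , 0.0048]), 0.75)]
mirror_ball [(array([0.5124, 0.1972, 0.0038]), 0.75), (array([0.4265, 0.3681, 0.0057]), 0.7)]
mirror [(array([0.4221, 0.226 , 0.0052]), 0.63), (array([0.4299, 0.3651, 0.0028]), 0.45)]
stop [(array([ 0.623 , -0.0844,  0.0574]), 0.94)]
head_rest [(array([ 0.6276, -0.141 ,  0.048 ]), 0.79), (
[... 492 characters left out ...]
104]), 0.79)]
mirror [(array([0.4281, 0.2288, 0.0048]), 0.92), (array([ 0.4092, -0.2085,  0.003 ]), 0.53)]
stop [(array([ 0.6255, -0.0885,  0.0573]), 0.95)]
head_rest [(array([ 0.6308, -0.142 ,  0.0458]), 0.67)]
tester [(array([0.6088, 0.0015, 0.0021]), 0.86), (array([0.409 , 0.1078, 0.0043]), 0.33)]
knob_top [(array([0.6004, 0.0557, 0.0542]), 0.73), (array([0.5875, 0.15  , 0.1295]), 0.65)]
hook_prong [(array([0.6039, 0.055 , 0.0565]), 0.58), (array([0.3898, 0.242 , 0.0098]), 0.36)]
wrist 62.58785103210069 317.8970208261452 246.1300750593609 [-2.281  -1.7744 -0.27  ] [-0.6506 -0.0361  0.3918]
mirror_shoulder []
mirror_ball []
mirror []
stop []
head_rest []
tester []
knob_top []
hook_prong []
```

View pics/a_top.png

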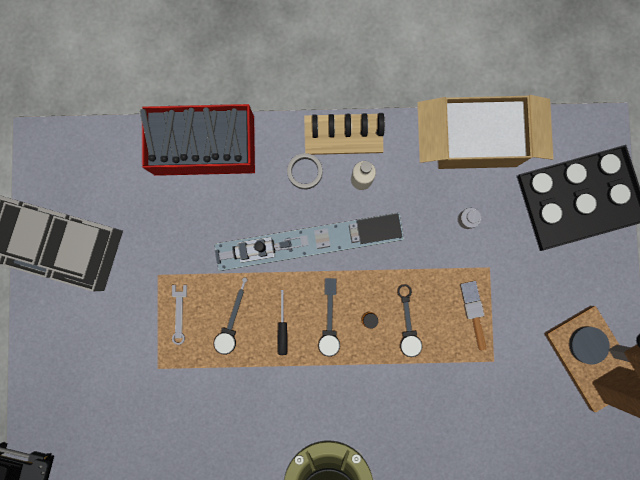

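View pics/a_scene.png

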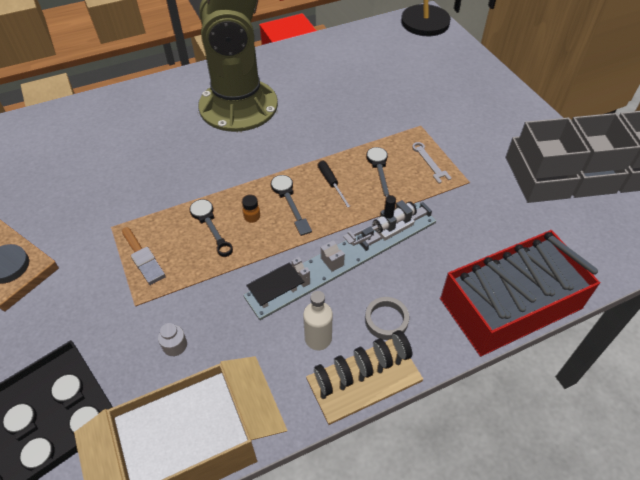

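View pics/a_wrist.png

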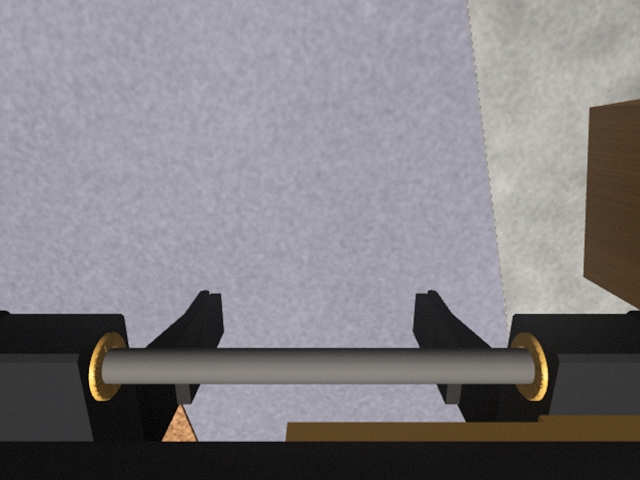

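Run:
```python
import cv2
im=cv2.imread("pics/a_top.png")
cv2.imwrite("pics/b1.png",cv2.resize(im[205:275,208:408],None,fx=4,fy=4,interpolation=cv2.INTER_CUBIC))
cv2.imwrite("pics/b2.png",cv2.resize(im[265:375,200:300],None,fx=5,fy=5,interpolation=cv2.INTER_CUBIC))
im=cv2.imread("pics/a_scene.png")
cv2.imwrite("pics/b3.png",cv2.resize(im[185:315,240:440],None,fx=4,fy=4,interpolation=cv2.INTER_CUBIC))
```

```text
(no output)
```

View pics/b1.png

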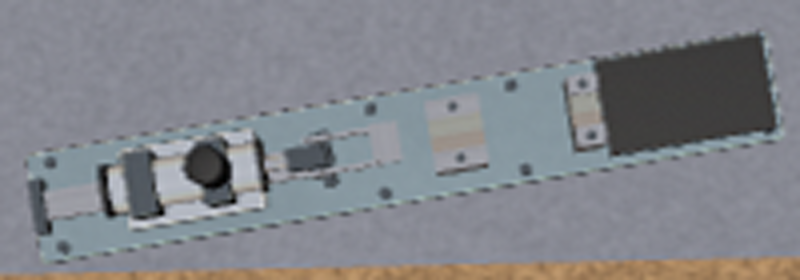

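View pics/b2.png

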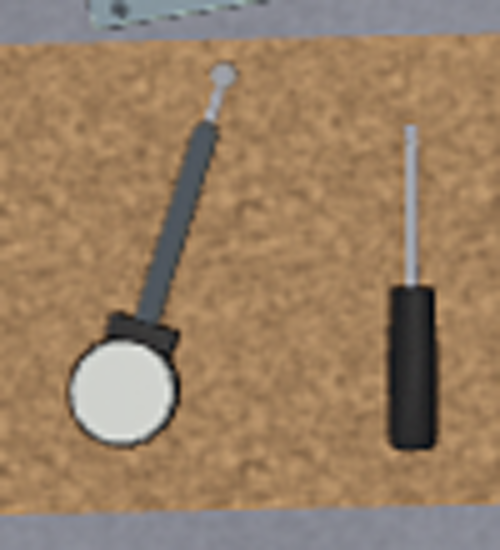

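View pics/b3.png

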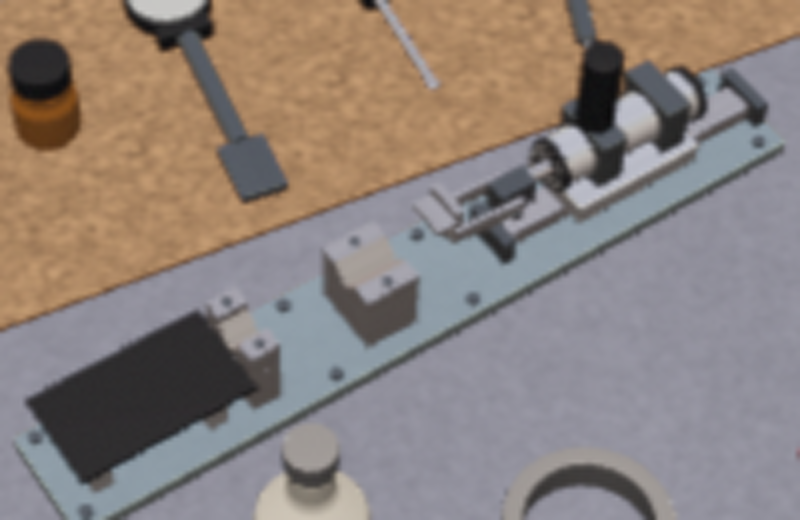

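```bash
cat >> h.py <<'E'
import pickle
def save(p,fn): pickle.dump({k:p[k] for k in p},open(fn,"wb"))
E
python3 - <<'E'
from h import *
print(env.sense()["t"])
p=viewer.camera("top"); s=viewer.camera("scene"); save(p,"top.pkl"); save(s,"scene.pkl")
f=lambda U,V,sc,ox,oy:((U+.5)/sc-.5+ox,(V+.5)/sc-.5+oy)
T=lambda U,V,z:ray(p,*f(U,V,4,208,205),z)
S=lambda U,V,z:ray(s,*f(U,V,4,240,185),z)
M=lambda U,V,z:ray(p,*f(U,V,5,200,265),z)
c=[T(28,157,.012),T(768,33,.012),T(781,137,.012),T(42,262,.012)]
for a in c:print(a)
print("len",np.linalg.norm(c[0]-c[1]),np.linalg.norm(c[3]-c[2]),np.linalg.norm(c[0]-c[3]),np.linalg.norm(c[1]-c[2]))
ang=lambda a,b:np.arctan2(*(b-a)[[1,0]])
print("ang",ang(c[1],c[0]),ang(c[2],c[3]))
for nm,r in(("top",[T(597,62,.048),T(765,35,.048),T(777,130,.048),T(611,155,.048)]),("scene",[S(203,312,.048),S(26,402,.048),S(85,483,.048),S(258,390,.048)])):
    r=np.array(r);print(nm,r, "cent",r.mean(0),np.linalg.norm(r[0]-r[1]),np.linalg.norm(r[0]-r[3]),ang((r[1]+r[2])/2,(r[0]+r[3])/2))
print("knob top/scene",T(206,162,.1295),S(604,55,.1295))
b=M(223,75,.011); h=M(124,392,.018); print("ball",b,"head",h,"d (165)",np.linalg.norm((b-h)[:2]),"ang",ang(h,b))
# shoulder
d=(b-h)[:2]/np.linalg.norm((b-h)[:2]); print("shoulder",b[:2]-d*.129,"origin",b[:2]-d*.093)
E
```

```text
1.35
[0.6042 0.2712 0.012 ]
[ 0.672  -0.1979  0.012 ]
[ 0.6059 -0.2038  0.012 ]
[0.5378 0.2629 0.012 ]
len 0.4739032741414825 0.4716290899242123 0.06690840640818273 0.06638509866512338
ang 1.7144344646343717 1.715721251061538
top [[ 0.652  -0.087   0.048 ]
 [ 0.6663 -0.1908  0.048 ]
 [ 0.6075 -0.1962  0.048 ]
 [ 0.5944 -0.094   0.048 ]] cent [ 0.63  -0.142  0.048] 0.10481630934731674 0.057993562903885174 1.7027277428848266
scene [[ 0.5974 -0.091   0.048 ]
 [ 0.6111 -0.1957  0.048 ]
 [ 0.6692 -0.1857  0.048 ]
 [ 0.655  -0.0845  0.048 ]] cent [ 0.6332 -0.1392  0.048 ] 0.10559232645734994 0.05797490728273155 1.705363916072286
knob top/scene [0.59   0.1454 0.1295] [0.5884 0.1488 0.1295]
ball [0.5125 0.1977 0.011 ] head [0.3568 0.2477 0.018 ] d (165) 0.16355195142271997 ang -0.31070724186656623
shoulder [0.3897 0.2371] origin [0.424  0.2261]
```

```bash
cat >> h.py <<'E'
TH=1.713; tx=np.array([np.cos(TH),np.sin(TH),0]); STOP=np.array([.6235,-.088,.055])
def plan(pos,jaw,s=None):
    """shift/roll in current tool axes for target world TCP pos and jaw yaw (mod pi)"""
    s=s or env.sense(); Rm=R.from_rotvec(s["tool_rot"]).as_matrix()
    y=np.arctan2(Rm[1,1],Rm[0,1])
    lin=Rm.T@(np.array(pos)-s["tcp_pos"])
    d=(jaw-y+np.pi/2)%np.pi-np.pi/2
    print("t",s["t"],"tcp",s["tcp_pos"],"jawyaw",y,"toolx",Rm[:,0],"q7",s["q"][6],"q1",s["q"][0]); print("linear",lin,"roll",-d,"alt",-d+np.pi,-d-np.pi)
    return lin,-d
E
python3 - <<'E'
from h import *
p=pickle.load(open("top.pkl","rb"))
s=env.sense(); 
plan([.589,.147,.2],TH,s)
plan(STOP+tx*.034+[0,0,.1],TH+np.pi/2,s)
plan([.424+.038*.952,.226-.038*.306,.2],-.311+np.pi/2,s)
print(ray(p,363,167,.16),ray(p,363,178,.13), ray(p,305,171,.024))
E
```

```text
t 1.45 tcp [0.1601 0.63   0.2226] jawyaw 1.321978518260912 toolx [ 0.0001  0.0001 -1.    ] q7 -0.05691227786097098 q1 -1.3078769497584066
linear [ 0.0226 -0.3625  0.5346] roll -0.391021481739088 alt 2.750571171850705 -3.532614135328881
t 1.45 tcp [0.1601 0.63   0.2226] jawyaw 1.321978518260912 toolx [ 0.0001  0.0001 -1.    ] q7 -0.05691227786097098 q1 -1.3078769497584066
linear [ 0.0676 -0.5504  0.613 ] roll 1.1797748450558085 alt 4.321367498645602 -1.9618178085339846
t 1.45 tcp [0.1601 0.63   0.2226] jawyaw 1.321978518260912 toolx [ 0.0001  0.0001 -1.    ] q7 -0.05691227786097098 q1 -1.3078769497584066
linear [ 0.0226 -0.3289  0.3932] roll 0.062182191466015446 alt 3.2037748450558086 -3.0794104621237777
[ 0.7605 -0.0971  0.16  ] [ 0.7409 -0.0987  0.13  ] [0.7825 0.0389 0.024 ]
```

Emit:
send_rows(targets=[{"linear":[0.002,-0.03,0.0445],"roll":0.18,"hand":1},{"linear":[0.004,-0.06,0.089],"roll":0.36,"hand":1},{"linear":[0.006,-0.0905,0.1335],"roll":0.54,"hand":1},{"linear":[0.008,-0.121,0.178],"roll":0.72,"hand":1},{"linear":[0.01,-0.151,0.2225],"roll":0.9,"hand":1},{"linear":[0.012,-0.181,0.267],"roll":1.08,"hand":1},{"linear":[0.014,-0.2115,0.312],"roll":1.26,"hand":1},{"linear":[0.016,-0.242,0.356],"roll":1.44,"hand":1},{"linear":[0.018,-0.272,0.401],"roll":1.62,"hand":1},{"linear":[0.02,-0.302,0.4455],"roll":1.8,"hand":1},{"linear":[0.021,-0.332,0.49],"roll":1.98,"hand":1},{"linear":[0.0226,-0.3625,0.5346],"roll":2.16,"hand":1}], newtons=25)

```text
t: 2.95
tcp_pos: [0.59, 0.146, 0.2003]
tool_rot: [1.799, 0.685, -1.797]
ft_force: [0.2, 0.3, 0.2]
width: 0.0866
```

Run:
```python
from h import *
plan([.589,.147,.092],TH); print(env.sense()["ft_force"])
```

```text
t 2.95 tcp [0.59   0.146  0.2003] jawyaw -0.8433826510209144 toolx [ 0.0008  0.0007 -1.    ] q7 -1.021276663405589 q1 -0.7303040804369102
linear [ 0.1083 -0.0015  0.0002] roll 0.5852100025688785 alt 3.7268026561586716 -2.5563826510209147
[0.208  0.3145 0.1736]
```

Emit:
send_rows(targets=[{"linear":[0.0,0,0],"roll":0.18,"hand":1},{"linear":[0.0,0,0],"roll":0.36,"hand":1},{"linear":[0.01,0,0],"roll":0.54,"hand":1},{"linear":[0.03,-0.001,0],"roll":0.585,"hand":1},{"linear":[0.04,-0.001,0],"roll":0.585,"hand":1}])

```text
t: 3.58
tcp_pos: [0.5877, 0.148, 0.159]
tool_rot: [2.143, 0.16, -2.145]
ft_force: [0.2, -0.8, -0.1]
width: 0.0871
```

Run:
```python
from h import *
plan([.589,.147,.092],TH); print(env.sense()["ft_force"],env.sense()["q"])
w=shot("wrist","c_w"); save(w,"w.pkl")
print(proj(w,[[.589,.147,.1295],STOP+tx*.142]), nets.mark_of(w,"knob_top"))
```

```text
t 3.575 tcp [0.5877 0.148  0.159 ] jawyaw -1.4219611163487176 toolx [-0.0012 -0.0003 -1.    ] q7 -1.572631587366115 q1 -0.7880130115830538
linear [ 0.067   0.0011 -0.0012] roll 0.006631537241075236 alt 3.1482241908308684 -3.134961116348718
[ 0.2467 -0.8162 -0.0667] [-0.788   0.297   0.5989  1.6677 -0.1758  1.2325 -1.5726]
[[321.4272 285.1376]
 [456.2043 243.1695]] [{'position': [0.5906, 0.1484, 0.1329], 'score': 0.77}]
```

View pics/c_w.png

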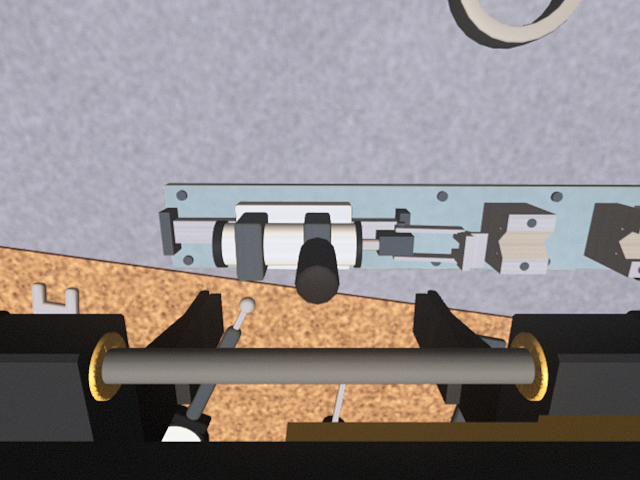

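Emit:
send_rows(targets=[{"linear":[0.04,0.001,-0.001],"roll":0.007,"hand":1},{"linear":[0.064,0.001,-0.001],"roll":0.007,"hand":1},{"linear":[0.064,0.001,-0.001],"roll":0.007,"hand":-1},{"linear":[0.064,0.001,-0.001],"roll":0.007,"hand":-1},{"linear":[0.064,0.001,-0.001],"roll":0.007,"hand":-1},{"linear":[0.064,0.001,-0.001],"roll":0.007,"hand":-1}], newtons=25)

```text
t: 4.42
tcp_pos: [0.5901, 0.1472, 0.0971]
tool_rot: [2.151, 0.152, -2.147]
ft_force: [-0.1, -1.5, 0.1]
width: 0.055
```

Run:
```python
from h import *
s=env.sense();print(s["tcp_pos"],s["width"],s["ft_force"],s["ft_force"]@tx,(s["tcp_pos"]-STOP)@tx)
```

```text
[0.5901 0.1472 0.0971] 0.055019989559865964 [-0.1497 -1.5375  0.1029] -1.5007674319362458 0.237516671936445
```

Emit:
send_rows(targets=[{"linear":[0,0,0],"roll":0,"hand":-1},{"linear":[0,0,0],"roll":0,"hand":-1},{"linear":[0,0,0],"roll":0,"hand":-1},{"linear":[0,0,0],"roll":0,"hand":-1},{"linear":[0,0,0],"roll":0,"hand":-1}])

```text
t: 5.05
tcp_pos: [0.5894, 0.1473, 0.096]
tool_rot: [2.149, 0.152, -2.148]
ft_force: [-0.5, 1.0, 0.9]
width: 0.0233
```

Run:
```python
from h import *
s=env.sense();print(s["tcp_pos"],s["width"],s["ft_force"],s["ft_force"]@tx,(s["tcp_pos"]-STOP)@tx)
```

```text
[0.5894 0.1473 0.096 ] 0.023337341904607168 [-0.5265  1.0332  0.9195] 1.097400822951147 0.2377045414229607
```

Gripped (23.3 mm). Now push towards home (+tool y), in steps.

Emit:
send_rows(targets=[{"linear":[0,0.005,0],"roll":0,"hand":-1},{"linear":[0,0.01,0],"roll":0,"hand":-1},{"linear":[0,0.014,0],"roll":0,"hand":-1},{"linear":[0,0.014,0],"roll":0,"hand":-1}])

```text
t: 5.55
tcp_pos: [0.5917, 0.1317, 0.096]
tool_rot: [2.149, 0.149, -2.148]
ft_force: [-0.6, -0.5, -0.3]
width: 0.0234
```

```bash
cat >> h.py <<'E'
def st():
    s=env.sense();print("t",s["t"],s["tcp_pos"],"w",s["width"],"F",s["ft_force"],"Ftx",s["ft_force"]@tx,"s",(s["tcp_pos"]-STOP)@tx)
    return s
E
python3 - <<'E'
from h import *
st()
E
```

```text
t 5.55 [0.5917 0.1317 0.096 ] w 0.023395932342548623 F [-0.5578 -0.5296 -0.3226] Ftx -0.4451675743897558 s 0.22195730673130126
```

Emit:
send_rows(targets=[{"linear":[0,0.002,0],"roll":0,"hand":-1},{"linear":[0,0.004,0],"roll":0,"hand":-1},{"linear":[0,0.004,0],"roll":0,"hand":-1}])

```text
t: 5.92
tcp_pos: [0.5921, 0.129, 0.096]
tool_rot: [2.149, 0.151, -2.148]
ft_force: [-0.8, 0.0, -1.4]
width: 0.0232
```

Run:
```python
from h import *
st()
```

```text
t 5.925 [0.5921 0.129  0.096 ] w 0.023186008448126346 F [-0.7648  0.0023 -1.3791] Ftx 0.11068706123116968 s 0.21925488678409386
```

Emit:
send_rows(targets=[{"linear":[0,0.002,0],"roll":0,"hand":-1},{"linear":[0,0.004,0],"roll":0,"hand":-1},{"linear":[0,0.004,0],"roll":0,"hand":-1}])

```text
t: 6.3
tcp_pos: [0.5925, 0.1258, 0.096]
tool_rot: [2.149, 0.153, -2.148]
ft_force: [0.9, 3.1, -0.7]
width: 0.0234
```

Run:
```python
from h import *
st()
p=shot("top","d_top"); 
im=cv2.imread("pics/d_top.png"); cv2.imwrite("pics/d1.png",cv2.resize(im[205:275,208:408],None,fx=4,fy=4,interpolation=cv2.INTER_CUBIC))
for n in("hook_prong","knob_top"):
    print(n,nets.mark_of(p,n)[:1])
```

```text
t 6.3 [0.5925 0.1258 0.096 ] w 0.023388996963763693 F [ 0.8623  3.0799 -0.6716] Ftx 2.9266162198438317 s 0.21599704899212033
hook_prong [{'position': [0.603, 0.0304, 0.0584], 'score': 0.59}]
knob_top []
```

View pics/d1.png

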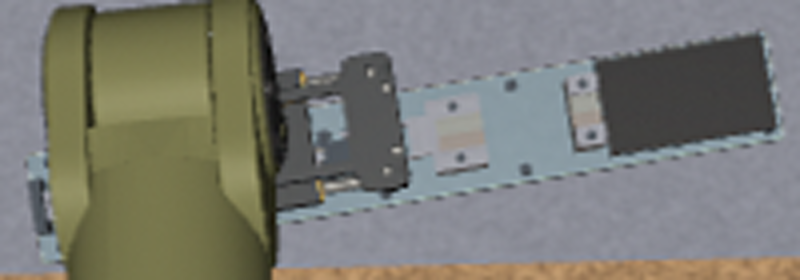

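Emit:
send_rows(targets=[{"linear":[0,0.002,0],"roll":0,"hand":-1},{"linear":[0,0.003,0],"roll":0,"hand":-1},{"linear":[0,0.003,0],"roll":0,"hand":-1}])

```text
t: 6.82
tcp_pos: [0.5925, 0.1257, 0.096]
tool_rot: [2.149, 0.158, -2.149]
ft_force: [-0.4, 7.8, -0.6]
width: 0.0231
```

Run:
```python
from h import *
st()
```

```text
t 6.825 [0.5925 0.1257 0.096 ] w 0.023091407564127878 F [-0.4317  7.7692 -0.6242] Ftx 7.75198917054617 s 0.21596124645607398
```

Emit:
send_rows(targets=[{"linear":[0,-0.004,0],"roll":0,"hand":-1},{"linear":[0,-0.004,0],"roll":0,"hand":-1},{"linear":[0,-0.004,0],"roll":0,"hand":0.1},{"linear":[0,-0.004,0],"roll":0,"hand":0.1},{"linear":[0,-0.004,0],"roll":0,"hand":0.1},{"linear":[-0.03,-0.004,0],"roll":0,"hand":0.1},{"linear":[-0.08,-0.004,0],"roll":0,"hand":0.1},{"linear":[-0.1,-0.004,0],"roll":0,"hand":0.1}])

```text
t: 7.82
tcp_pos: [0.5939, 0.1258, 0.1991]
tool_rot: [2.154, 0.152, -2.144]
ft_force: [0.9, 0.7, -0.2]
width: 0.0479
```

Run:
```python
from h import *
st(); 
plan([.460,.2144,.10],-.311+np.pi/2)
```

```text
t 7.825 [0.5939 0.1258 0.1991] w 0.047852382333905694 F [ 0.9027  0.6872 -0.1741] Ftx 0.552297210155249 s 0.2158822403215217
t 7.825 tcp [0.5939 0.1258 0.1991] jawyaw -1.4305546498944228 toolx [ 0.0043  0.0013 -1.    ] q7 -1.5552032797588773 q1 -0.7691607572920295
linear [ 0.0986 -0.1063  0.1206] roll 0.4512416769004739 alt 3.592834330490267 -2.690350976689319
```

Emit:
send_rows(targets=[{"linear":[0.0,-0.03,0.034],"roll":0.13,"hand":0.1},{"linear":[0.0,-0.07,0.08],"roll":0.28,"hand":0.1},{"linear":[0.03,-0.1063,0.1206],"roll":0.43,"hand":0.1},{"linear":[0.07,-0.1063,0.1206],"roll":0.451,"hand":0.1},{"linear":[0.0986,-0.1063,0.1206],"roll":0.451,"hand":0.1},{"linear":[0.0986,-0.1063,0.1206],"roll":0.451,"hand":0.1}])

```text
t: 8.57
tcp_pos: [0.456, 0.2132, 0.0951]
tool_rot: [-2.052, 0.326, 2.06]
ft_force: [-0.2, -0.0, 0.1]
width: 0.0479
```

Run:
```python
from h import *
s=st(); plan([.460,.2144,.006],-.311+np.pi/2)
p=shot("top","e_top");w=shot("wrist","e_w"); sc=shot("scene","e_s"); save(w,"w.pkl")
for n in("mirror_ball","mirror_shoulder"):
    for c in(w,sc,p): print(n,[(np.array(x["position"]),round(x["score"],2)) for x in nets.mark_of(c,n)[:1]])
```

```text
t 8.575 [0.456  0.2132 0.0951] w 0.04786109489755447 F [-0.2119 -0.0089  0.0767] Ftx 0.02119250055703253 s 0.32190546270805315
t 8.575 tcp [0.456  0.2132 0.0951] jawyaw -1.8810350878873063 toolx [-0.0044 -0.0035 -1.    ] q7 -2.3009382762829262 q1 -1.025710670350845
linear [ 0.0891 -0.0028 -0.0038] roll 0.0007612389075903891 alt 3.1423538924973835 -3.1408314146822027
mirror_ball [(array([0.5099, 0.1997, 0.0126]), 0.86)]
mirror_ball [(array([0.5133, 0.1981, 0.0104]), 0.59)]
mirror_ball [(array([0.5151, 0.1946, 0.0028]), 0.45)]
mirror_shoulder []
mirror_shoulder [(array([0.3913, 0.2385, 0.0124]), 0.66)]
mirror_shoulder [(array([ 0.6527, -0.3709, -0.0015]), 0.75)]
```

View pics/e_w.png

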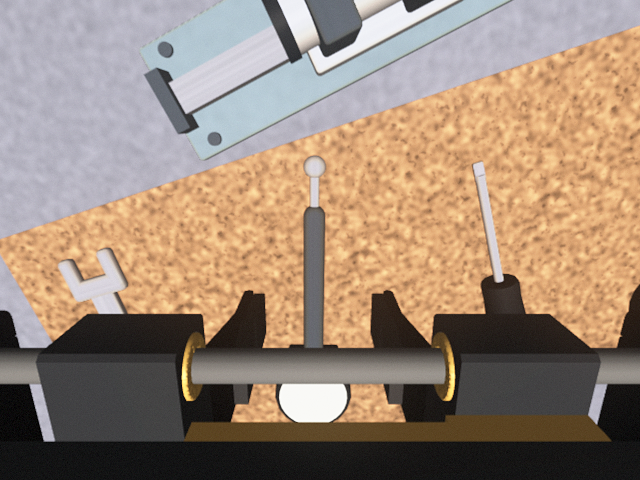

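Run:
```python
from h import *
w=pickle.load(open("w.pkl","rb"))
b=ray(w,315,167,.011); e=ray(w,314,300,.011); d=(b-e)[:2]/np.linalg.norm((b-e)[:2]); print(b,e,np.arctan2(d[1],d[0]))
o=b[:2]-.093*d; print("origin",o,"grasp",o+.038*d)
plan(list(o+.038*d)+[.006],np.arctan2(d[1],d[0])+np.pi/2)
```

```text
[0.5113 0.1989 0.011 ] [0.426  0.2272 0.011 ] -0.3202453096248248
origin [0.4231 0.2281] grasp [0.4591 0.2162]
t 9.025 tcp [0.4585 0.2147 0.098 ] jawyaw -1.8811164372666624 toolx [ 0.001   0.0009 -1.    ] q7 -2.300877815396997 q1 -1.0255634947117458
linear [ 0.092  -0.0015 -0.0001] roll 0.009925199153059339 alt 3.1515178527428525 -3.1316674544367338
```

Emit:
send_rows(targets=[{"linear":[0.045,-0.001,0],"roll":0.005,"hand":0.1},{"linear":[0.08,-0.001,0],"roll":0.005,"hand":0.1},{"linear":[0.091,-0.001,0],"roll":0.005,"hand":0.1},{"linear":[0.0915,-0.001,0],"roll":0.005,"hand":0.1}])

```text
t: 9.52
tcp_pos: [0.4587, 0.2154, 0.0061]
tool_rot: [-2.051, 0.326, 2.051]
ft_force: [-0.8, -0.0, 0.7]
width: 0.0475
```

Run:
```python
from h import *
s=st()
```

```text
t 9.525 [0.4587 0.2154 0.0061] w 0.04746491106829429 F [-0.8199 -0.0043  0.6637] Ftx 0.1119623249334822 s 0.3236699638552996
```

Emit:
send_rows(targets=[{"linear":[0,0,0],"roll":0,"hand":-1},{"linear":[0,0,0],"roll":0,"hand":-1},{"linear":[0,0,0],"roll":0,"hand":-1},{"linear":[0,0,0],"roll":0,"hand":-1},{"linear":[0,0,0],"roll":0,"hand":-1},{"linear":[0,0,0],"roll":0,"hand":-1}], newtons=40)

```text
t: 10.28
tcp_pos: [0.4585, 0.2156, 0.0061]
tool_rot: [-2.051, 0.326, 2.051]
ft_force: [0.4, 0.3, 2.4]
width: 0.0132
```

Emit:
send_rows(targets=[{"linear":[-0.01,0,0],"roll":0,"hand":-1},{"linear":[-0.03,0,0],"roll":0,"hand":-1},{"linear":[-0.03,0,0],"roll":0,"hand":-1}])

```text
t: 10.65
tcp_pos: [0.4596, 0.216, 0.0373]
tool_rot: [-2.053, 0.323, 2.048]
ft_force: [0.2, -0.1, -1.1]
width: 0.013
```

Run:
```python
from h import *
s=st(); w=shot("wrist","f_w"); shot("scene","f_s")
im=cv2.imread("pics/f_s.png"); cv2.imwrite("pics/f1.png",cv2.resize(im[100:260,280:480],None,fx=4,fy=4,interpolation=cv2.INTER_CUBIC))
```

```text
t 10.65 [0.4596 0.216  0.0373] w 0.012961428862012106 F [ 0.2228 -0.1234 -1.1308] Ftx -0.15369227823687917 s 0.324203844180076
```

View pics/f_w.png

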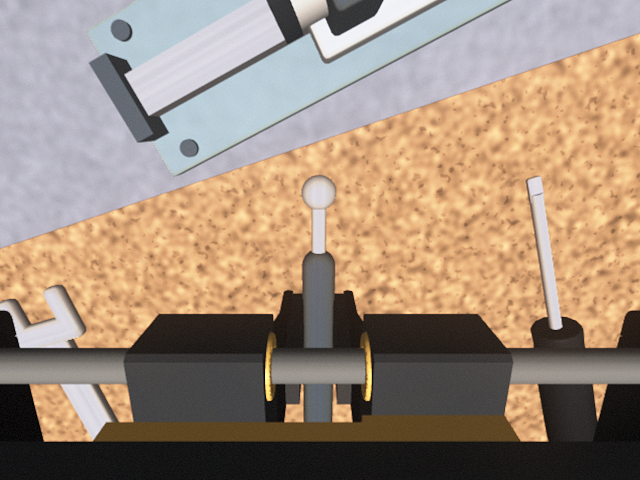

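View pics/f1.png

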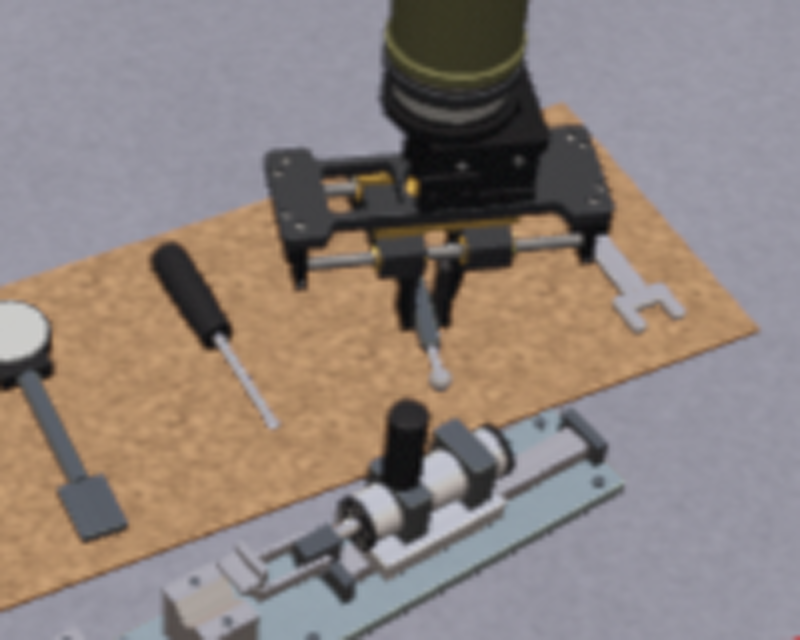

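Run:
```python
from h import *
s=env.sense(); w=viewer.camera("wrist"); sc=viewer.camera("scene")
def P(p): return K(p)@np.hstack([R.from_rotvec(p["rvec"]).as_matrix(),np.array(p["tvec"]).reshape(3,1)])
X=cv2.triangulatePoints(P(w),P(sc),np.array([[319.],[192.]]),np.array([[ (439.5)/4-.5+280],[379.5/4-.5+100]]));X=(X[:3]/X[3]).ravel()
print("ball",X, "ray",ray(w,319,192,.042)); d=X-s["tcp_pos"]; print(d,np.hypot(d[0],d[1]),np.arctan2(d[1],d[0]))
print([(np.array(x["position"]),x["score"]) for x in nets.mark_of(sc,"mirror_ball")[:2]],[(np.array(x["position"]),x["score"]) for x in nets.mark_of(w,"mirror_ball")[:2]])
```

```text
ball [0.5112 0.1981 0.0424] ray [0.5113 0.1984 0.042 ]
[ 0.053  -0.0173  0.0067] 0.055792195894265775 -0.31610326690459156
[(array([0.5125, 0.1946, 0.0382]), 0.54), (array([ 0.4152, -0.0136,  0.0062]), 0.46)] [(array([0.5078, 0.1996, 0.0412]), 0.75)]
```

Run:
```python
from h import *
plan(list((STOP+.0335*tx)[:2])+[.2],TH-np.pi/2)
```

```text
t 10.95 tcp [0.4578 0.2151 0.0352] jawyaw -1.885924211805862 toolx [-0.001  -0.0009 -1.    ] q7 -2.2522585538589692 q1 -1.0069840687362428
linear [-0.1648  0.2069 -0.2365] roll 1.1134647685788277 alt 4.255057422168621 -2.0281278850109654
```

Emit:
send_rows(targets=[{"linear":[-0.055,0,0],"roll":-0.1,"hand":-1},{"linear":[-0.11,0.0,0],"roll":-0.27,"hand":-1},{"linear":[-0.165,0.02,-0.0236],"roll":-0.44,"hand":-1},{"linear":[-0.165,0.042,-0.047],"roll":-0.61,"hand":-1},{"linear":[-0.165,0.065,-0.074],"roll":-0.78,"hand":-1},{"linear":[-0.165,0.088,-0.1],"roll":-0.95,"hand":-1},{"linear":[-0.165,0.111,-0.127],"roll":-1.12,"hand":-1},{"linear":[-0.165,0.134,-0.153],"roll":-1.29,"hand":-1},{"linear":[-0.165,0.157,-0.18],"roll":-1.46,"hand":-1},{"linear":[-0.165,0.18,-0.206],"roll":-1.63,"hand":-1},{"linear":[-0.165,0.198,-0.226],"roll":-1.8,"hand":-1},{"linear":[-0.165,0.207,-0.2365],"roll":-1.97,"hand":-1}])

```text
t: 12.45
tcp_pos: [0.6191, -0.0567, 0.1999]
tool_rot: [1.143, 1.25, -1.146]
ft_force: [-0.5, 0.8, -1.6]
width: 0.0128
```

Run:
```python
from h import *
s=st(); print(s["q"]); plan(list((STOP+.0335*tx)[:2])+[.12],TH-np.pi/2,s)
```

```text
t 12.45 [ 0.6191 -0.0567  0.1999] w 0.01282349516858935 F [-0.5105  0.8462 -1.5808] Ftx 0.9099774428560805 s 0.03157105414421246
[-0.4877  0.3127  0.6633  1.5783 -0.1954  1.3198  0.2883]
t 12.45 tcp [ 0.6191 -0.0567  0.1999] jawyaw 0.08731453452220425 toolx [-0.0015 -0.0011 -1.    ] q7 0.28828380411633586 q1 -0.4877069283434715
linear [ 0.0799 -0.     -0.002 ] roll -0.05488913868289935 alt 3.086703514906894 -3.1964817922726922
```

Emit:
send_rows(targets=[{"linear":[0.02,0,-0.001],"roll":-0.055,"hand":-1},{"linear":[0.07,0,-0.002],"roll":-0.055,"hand":-1},{"linear":[0.1,0,-0.002],"roll":-0.055,"hand":-1},{"linear":[0.1,0,-0.002],"roll":-0.055,"hand":-1}])

```text
t: 12.95
tcp_pos: [0.6163, -0.0524, 0.0976]
tool_rot: [1.103, 1.277, -1.111]
ft_force: [0.7, -0.0, -1.6]
width: 0.0129
```

Run:
```python
from h import *
s=st(); plan(list((STOP+.0335*tx)[:2])+[.05],TH-np.pi/2,s)
w=shot("wrist","g_w"); t=shot("top","g_t"); sc=shot("scene","g_s"); save(w,"w.pkl"); save(t,"top.pkl"); save(sc,"scene.pkl")
im=cv2.imread("pics/g_s.png"); cv2.imwrite("pics/g1.png",cv2.resize(im[180:330,240:440],None,fx=4,fy=4,interpolation=cv2.INTER_CUBIC))
im=cv2.imread("pics/g_t.png"); cv2.imwrite("pics/g2.png",cv2.resize(im[205:275,208:408],None,fx=4,fy=4,interpolation=cv2.INTER_CUBIC))
```

```text
t 12.95 [ 0.6163 -0.0524  0.0976] w 0.012922151949599907 F [ 0.676  -0.0273 -1.5873] Ftx -0.12279779124354419 s 0.03630456223488689
t 12.95 tcp [ 0.6163 -0.0524  0.0976] jawyaw 0.13899206457534496 toolx [-0.0068 -0.0003 -1.    ] q7 0.3727442248933339 q1 -0.46251962871543856
linear [0.0476 0.0024 0.0028] roll -0.0032116086297584445 alt 3.1383810449600347 -3.1448042622195516
```

View pics/g_w.png

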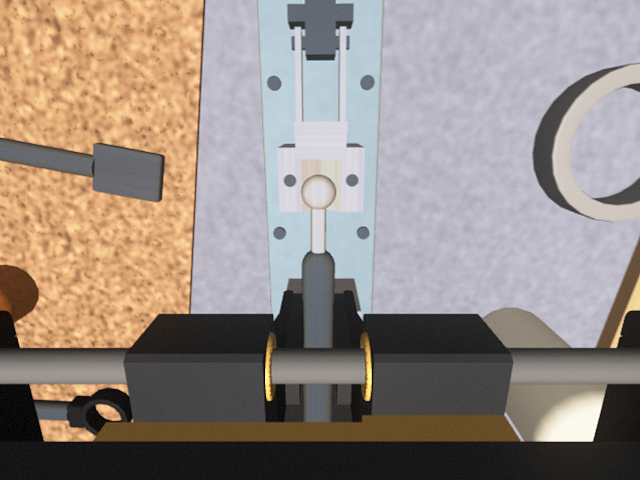

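View pics/g1.png

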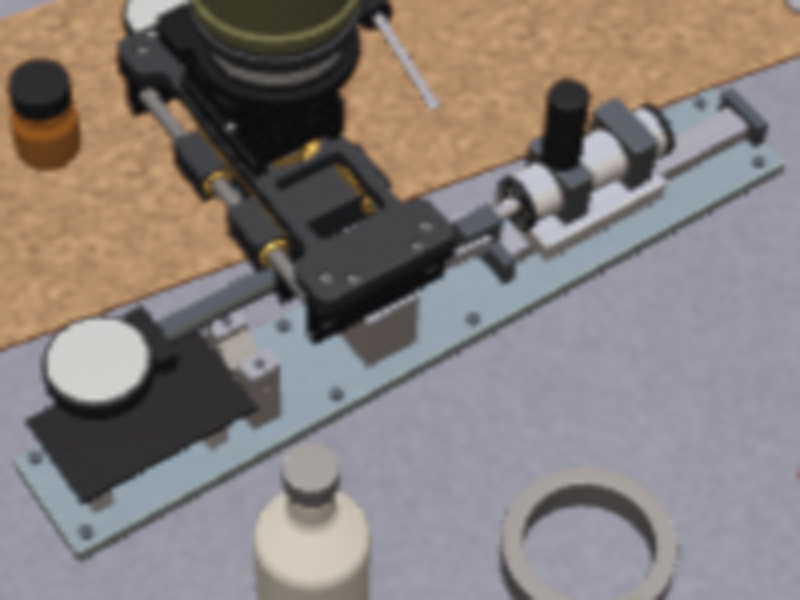

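View pics/g2.png

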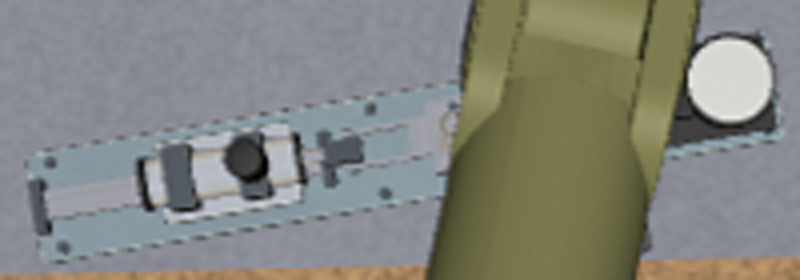

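Run:
```python
from h import *
w=pickle.load(open("w.pkl","rb"))
n=np.array([-tx[1],tx[0],0])
def sd(X): return np.array([(X-STOP)@tx,(X-STOP)@n])
for nm,u,v,z in [("holeL",290,181,.055),("holeR",351.5,181,.055),("nearL",278.5,211,.055),("nearR",363,211,.055),("farL",279,146,.055),("farR",361,146,.055),("noseL",297,122,.065),("noseR",347,122,.065),("base holes L",274,83,.012),("R",367,82,.012),("L2",280,233,.012),("R2",363,233,.012),("ball",319,192,.103)]:
    print(nm,sd(ray(w,u,v,z)))
print(sd(env.sense()["tcp_pos"]))
```

```text
holeL [0.0907 0.0166]
holeR [ 0.0907 -0.0151]
nearL [0.075 0.023]
nearR [ 0.0749 -0.0215]
farL [0.1083 0.0217]
farR [ 0.1082 -0.0195]
noseL [0.1197 0.0118]
noseR [ 0.1197 -0.0116]
base holes L [0.1415 0.0279]
R [ 0.1419 -0.0262]
L2 [0.051  0.0272]
R2 [ 0.051  -0.0267]
ball [0.0931 0.0014]
[ 0.0352 -0.0015]
```

Emit:
send_rows(targets=[{"linear":[0,0.001,0.003],"roll":-0.007,"hand":-1},{"linear":[0.015,0.001,0.003],"roll":-0.007,"hand":-1},{"linear":[0.03,0.001,0.003],"roll":-0.007,"hand":-1},{"linear":[0.04,0.001,0.003],"roll":-0.007,"hand":-1},{"linear":[0.04,0.001,0.003],"roll":-0.007,"hand":-1}])

```text
t: 13.72
tcp_pos: [0.6192, -0.0554, 0.0593]
tool_rot: [1.1, 1.277, -1.103]
ft_force: [0.2, 0.3, -0.9]
width: 0.0127
```

Run:
```python
from h import *
s=st(); plan(list((STOP+.0335*tx)[:2])+[.05],TH-np.pi/2,s)
w=shot("wrist","i_w"); save(w,"w.pkl")
n=np.array([-tx[1],tx[0],0]);print((s["tcp_pos"]-STOP)@n)
```

```text
t 13.725 [ 0.6192 -0.0554  0.0593] w 0.012736038346767824 F [ 0.1997  0.3391 -0.9411] Ftx 0.3073744949381118 s 0.03286787071386248
t 13.725 tcp [ 0.6192 -0.0554  0.0593] jawyaw 0.1460532077281409 toolx [-0.0027 -0.0002 -1.    ] q7 0.4064204122511653 q1 -0.4413596014188526
linear [ 0.0093 -0.0003 -0.0006] roll 0.003849534523037379 alt 3.1454421881128303 -3.137743119066756
-0.0003723932055568988
```

View pics/i_w.png

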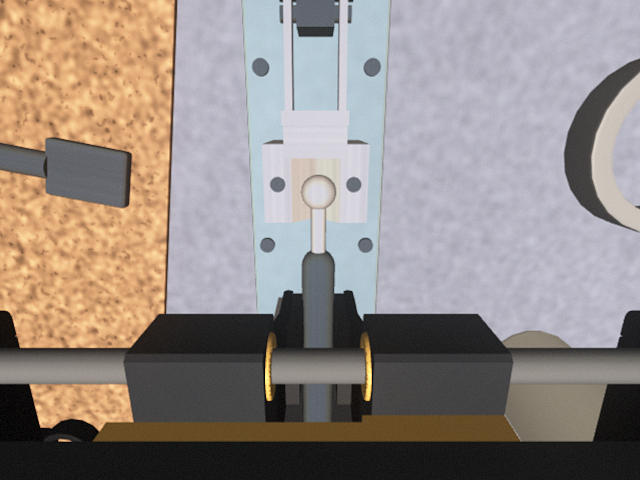

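Run:
```python
from h import *
w=pickle.load(open("w.pkl","rb"))
n=np.array([-tx[1],tx[0],0])
def sd(X): return np.array([(X-STOP)@tx,(X-STOP)@n])
for nm,u,v,z in [("holeL",278,184,.055),("holeR",354,184,.055),("nearL",264,222,.055),("farL",263,143,.055),("nose",282,140,.06),("ball",318,191,.065),("base holes L",260.5,67,.012),("R",372,67,.012),("L2",267.5,244.5,.012),("R2",365,244.5,.012)]:
    print(nm,sd(ray(w,u,v,z)))
```

```text
holeL [0.0913 0.0166]
holeR [ 0.0914 -0.0153]
nearL [0.0749 0.0231]
farL [0.108  0.0223]
nose [0.1094 0.0141]
ball [ 0.0901 -0.0002]
base holes L [0.1417 0.0281]
R [ 0.1419 -0.0261]
L2 [0.0514 0.0277]
R2 [ 0.0517 -0.0263]
```

Emit:
send_rows(targets=[{"linear":[0.004,-0.0008,0],"roll":0,"hand":-1},{"linear":[0.007,-0.0008,0],"roll":0,"hand":-1},{"linear":[0.009,-0.0008,0],"roll":0,"hand":-1},{"linear":[0.01,-0.0008,0],"roll":0,"hand":-1},{"linear":[0.01,-0.0008,0],"roll":0,"hand":-1}])

```text
t: 14.4
tcp_pos: [0.6195, -0.0556, 0.0514]
tool_rot: [1.101, 1.275, -1.101]
ft_force: [-1.4, -0.1, 4.1]
width: 0.0131
```

Run:
```python
from h import *
s=st()
```

```text
t 14.4 [ 0.6195 -0.0556  0.0514] w 0.013105687996828331 F [-1.4336 -0.1164  4.0907] Ftx 0.08794934641848454 s 0.03264726198056806
```

Emit:
send_rows(targets=[{"linear":[0,0,0],"roll":0,"hand":-0.2},{"linear":[0,0,0],"roll":0,"hand":-0.2},{"linear":[0,0,0],"roll":0,"hand":-0.2}], newtons=15)

```text
t: 14.78
tcp_pos: [0.6197, -0.0557, 0.0508]
tool_rot: [1.101, 1.274, -1.101]
ft_force: [-0.2, 0.8, -0.0]
width: 0.0321
```

Run:
```python
from h import *
s=st(); w=shot("wrist","j_w"); save(w,"w.pkl"); shot("scene","j_s")
im=cv2.imread("pics/j_s.png"); cv2.imwrite("pics/j1.png",cv2.resize(im[180:330,240:440],None,fx=4,fy=4,interpolation=cv2.INTER_CUBIC))
```

```text
t 14.775 [ 0.6197 -0.0557  0.0508] w 0.03208977261000759 F [-0.2077  0.7942 -0.026 ] Ftx 0.8156628343065953 s 0.03253736320108182
```

View pics/j_w.png

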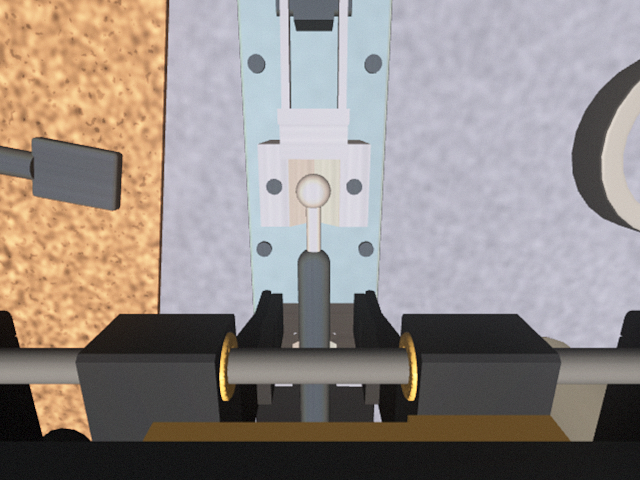

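View pics/j1.png

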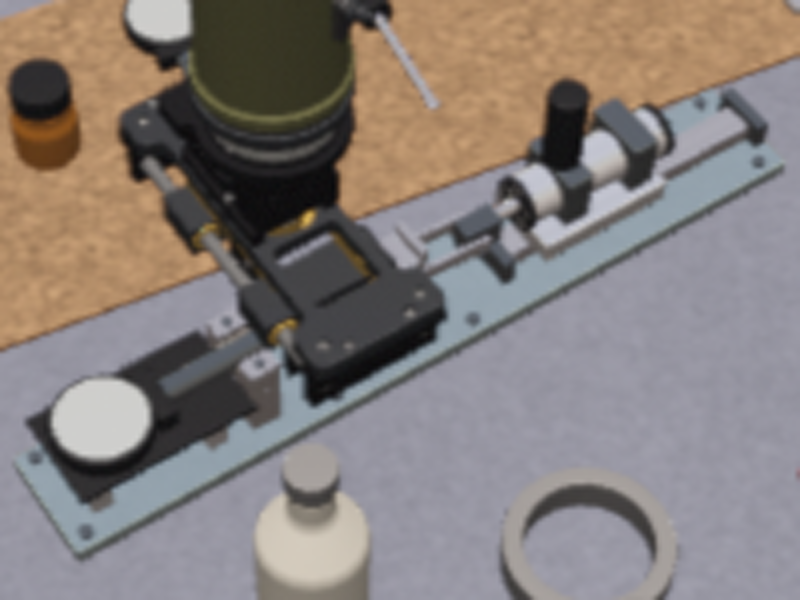

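Emit:
send_rows(targets=[{"linear":[0.006,-0.0005,0],"roll":0,"hand":-0.2},{"linear":[0.006,-0.0005,0],"roll":0,"hand":-1},{"linear":[0.006,-0.0005,0],"roll":0,"hand":-1},{"linear":[0.006,-0.0005,0],"roll":0,"hand":-1},{"linear":[0.006,-0.0005,0],"roll":0,"hand":-1},{"linear":[0.006,-0.0005,-0.005],"roll":0,"hand":-1},{"linear":[0.006,-0.0005,-0.01],"roll":0,"hand":-1},{"linear":[0.006,-0.0005,-0.015],"roll":0,"hand":-1},{"linear":[0.006,-0.0005,-0.02],"roll":0,"hand":-1},{"linear":[0.006,-0.0005,-0.025],"roll":0,"hand":-1},{"linear":[0.006,-0.0005,-0.025],"roll":0,"hand":-1}], newtons=15)

```text
t: 16.25
tcp_pos: [0.6147, -0.0313, 0.0449]
tool_rot: [1.1, 1.275, -1.102]
ft_force: [-3.7, -3.2, 2.5]
width: 0.0131
```

Run:
```python
from h import *
s=st(); w=shot("wrist","k_w"); save(w,"w.pkl"); shot("scene","k_s")
im=cv2.imread("pics/k_s.png"); cv2.imwrite("pics/k1.png",cv2.resize(im[180:330,240:440],None,fx=4,fy=4,interpolation=cv2.INTER_CUBIC))
```

```text
t 16.25 [ 0.6147 -0.0313  0.0449] w 0.013114093328988205 F [-3.6953 -3.225   2.4688] Ftx -2.6687427592132793 s 0.057367185501318425
```

View pics/k_w.png

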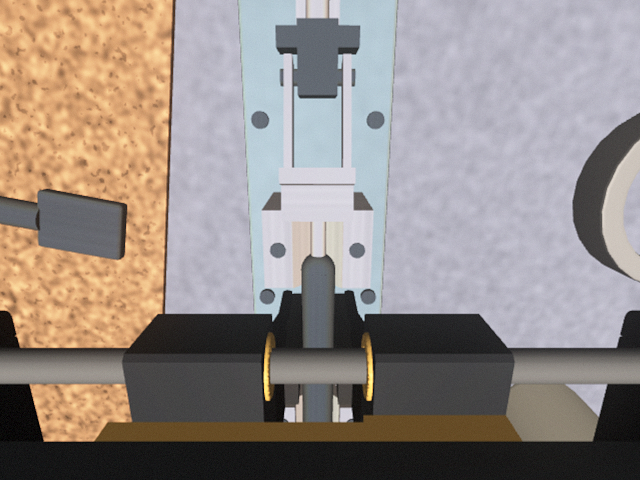

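View pics/k1.png

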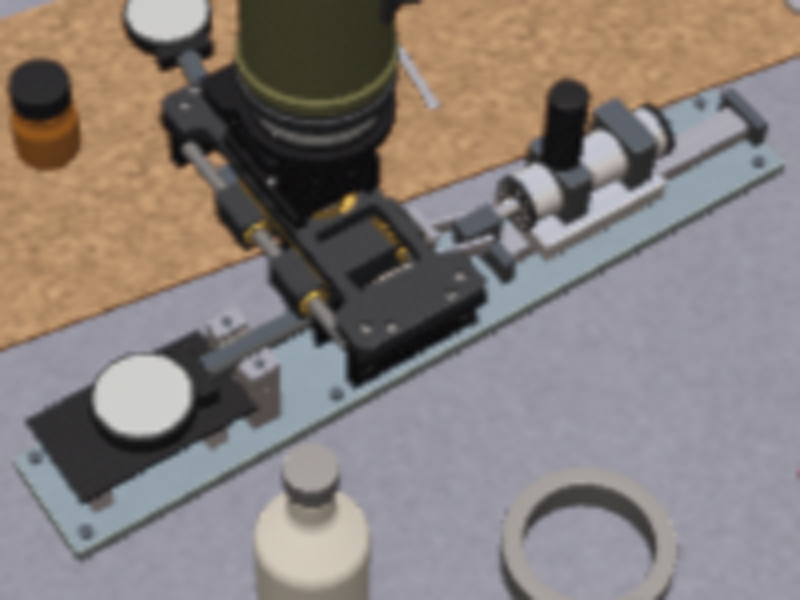

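Emit:
send_rows(targets=[{"linear":[0,-0.001,0],"roll":0,"hand":-0.2},{"linear":[0,-0.001,0],"roll":0,"hand":-0.2},{"linear":[0,-0.001,0],"roll":0,"hand":-0.2},{"linear":[0,-0.001,0.01],"roll":0,"hand":-0.2},{"linear":[0,-0.001,0.023],"roll":0,"hand":-0.2},{"linear":[0,-0.001,0.023],"roll":0,"hand":-1},{"linear":[0,-0.001,0.023],"roll":0,"hand":-1},{"linear":[0,-0.001,0.023],"roll":0,"hand":-1},{"linear":[0,-0.001,0.023],"roll":0,"hand":-1}], newtons=15)

```text
t: 17.48
tcp_pos: [0.6177, -0.0534, 0.0448]
tool_rot: [1.101, 1.275, -1.1]
ft_force: [0.3, -0.8, -0.5]
width: 0.0133
```

Run:
```python
from h import *
s=st()
```

```text
t 17.475 [ 0.6177 -0.0534  0.0448] w 0.013265932688537391 F [ 0.2579 -0.7961 -0.489 ] Ftx -0.8246020143767352 s 0.03507709872300587
```

Now push 12 mm, check, then on to the stop.

Emit:
send_rows(targets=[{"linear":[0,0,-0.003],"roll":0,"hand":-1},{"linear":[0,0,-0.006],"roll":0,"hand":-1},{"linear":[0,0,-0.009],"roll":0,"hand":-1},{"linear":[0,0,-0.012],"roll":0,"hand":-1},{"linear":[0,0,-0.013],"roll":0,"hand":-1},{"linear":[0,0,-0.013],"roll":0,"hand":-1}])

```text
t: 18.23
tcp_pos: [0.6158, -0.0406, 0.0449]
tool_rot: [1.101, 1.275, -1.101]
ft_force: [-0.5, 0.8, -0.5]
width: 0.0133
```

Run:
```python
from h import *
s=st()
```

```text
t 18.225 [ 0.6158 -0.0406  0.0449] w 0.01329046129063372 F [-0.5214  0.7942 -0.5339] Ftx 0.8600465056154128 s 0.04800847512495858
```

Emit:
send_rows(targets=[{"linear":[0,0,-0.002],"roll":0,"hand":-1},{"linear":[0,0,-0.004],"roll":0,"hand":-1},{"linear":[0,0,-0.005],"roll":0,"hand":-1},{"linear":[0,0,-0.005],"roll":0,"hand":-1}])

```text
t: 18.73
tcp_pos: [0.6154, -0.038, 0.0449]
tool_rot: [1.101, 1.272, -1.102]
ft_force: [2.0, -5.2, -2.4]
width: 0.013
```

Run:
```python
from h import *
s=st();w=shot("wrist","l_w"); save(w,"w.pkl"); shot("scene","l_s")
im=cv2.imread("pics/l_s.png"); cv2.imwrite("pics/l1.png",cv2.resize(im[180:330,240:440],None,fx=4,fy=4,interpolation=cv2.INTER_CUBIC))
```

```text
t 18.725 [ 0.6154 -0.038   0.0449] w 0.013021579648516232 F [ 1.9627 -5.2245 -2.3916] Ftx -5.449973900128894 s 0.05062453789548195
```

View pics/l_w.png

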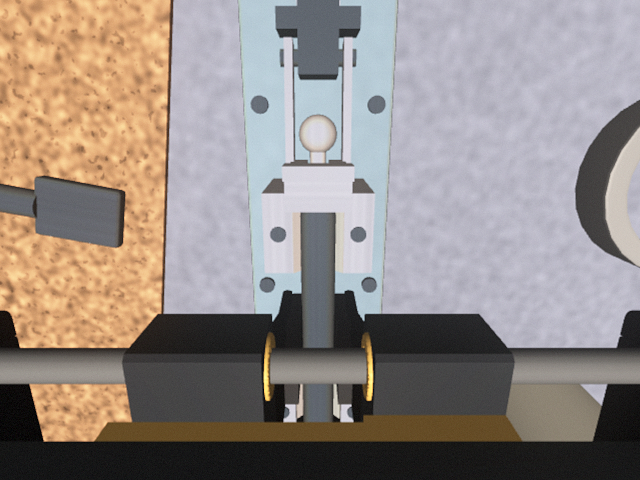

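View pics/l1.png

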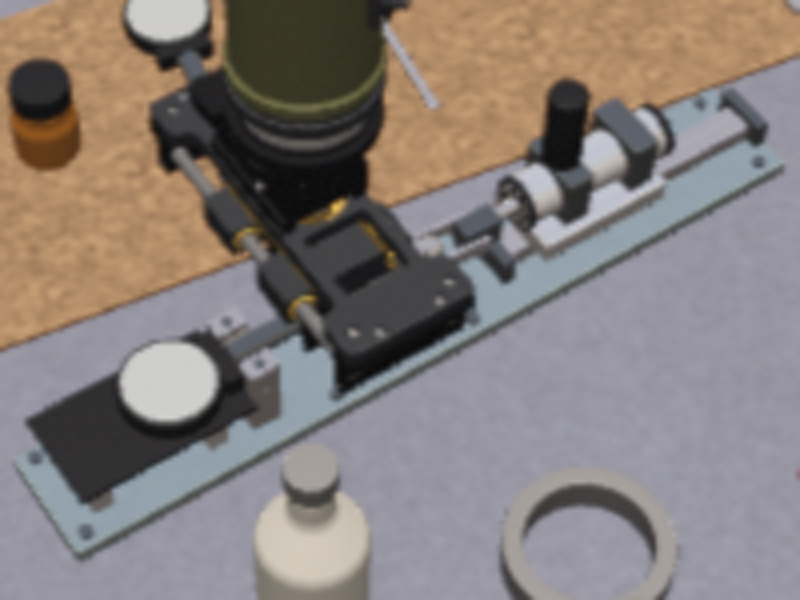

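Emit:
send_rows(targets=[{"linear":[0,0,-0.002],"roll":0,"hand":-1},{"linear":[0,0,-0.003],"roll":0,"hand":-1},{"linear":[0,0,-0.003],"roll":0,"hand":-1}])

```text
t: 19.2
tcp_pos: [0.6154, -0.0379, 0.045]
tool_rot: [1.1, 1.268, -1.104]
ft_force: [4.7, -8.9, -4.3]
width: 0.0132
```

Run:
```python
from h import *
s=st();
```

```text
t 19.2 [ 0.6154 -0.0379  0.045 ] w 0.013174436320978056 F [ 4.6533 -8.8718 -4.3276] Ftx -9.441736658261489 s 0.05073689566295017
```

Emit:
send_rows(targets=[{"linear":[0,0,0.003],"roll":0,"hand":-1},{"linear":[0,0,0.0045],"roll":0,"hand":-1},{"linear":[0,0,0.0045],"roll":0,"hand":-0.2},{"linear":[0,0,0.0045],"roll":0,"hand":-0.2},{"linear":[0,0,0.0045],"roll":0,"hand":-0.2},{"linear":[-0.02,0,0.0045],"roll":0,"hand":-0.2},{"linear":[-0.07,0,0.0045],"roll":0,"hand":0.1},{"linear":[-0.12,0,0.0045],"roll":0,"hand":0.1},{"linear":[-0.145,0,0.0045],"roll":0,"hand":0.1}], newtons=25)

```text
t: 20.32
tcp_pos: [0.6169, -0.0379, 0.1949]
tool_rot: [1.104, 1.27, -1.097]
ft_force: [0.1, 0.4, 0.0]
width: 0.0467
```

Run:
```python
from h import *
s=st();w=shot("wrist","m_w"); save(w,"w.pkl"); shot("scene","m_s"); shot("top","m_t")
im=cv2.imread("pics/m_s.png"); cv2.imwrite("pics/m1.png",cv2.resize(im[180:330,240:440],None,fx=4,fy=4,interpolation=cv2.INTER_CUBIC))
K0=STOP+tx*.216; plan([K0[0],K0[1],.2],TH,s)
```

```text
t 20.325 [ 0.6169 -0.0379  0.1949] w 0.04669559953543855 F [0.0979 0.4403 0.0021] Ftx 0.42196747914096955 s 0.05048850948716992
t 20.325 tcp [ 0.6169 -0.0379  0.1949] jawyaw 0.14564065361450867 toolx [ 0.0059  0.0008 -1.    ] q7 0.312144076708812 q1 -0.5144597789053288
linear [-0.0051  0.0001 -0.1655] roll -1.5673593463854916 alt 1.5742333072043015 -4.708951999975285
```

View pics/m_w.png

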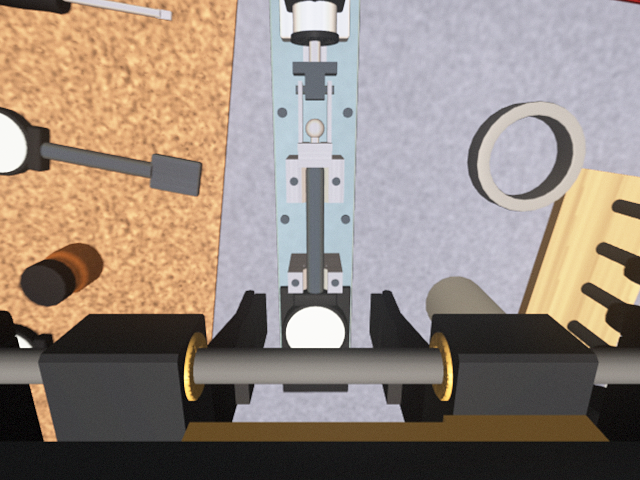

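View pics/m1.png

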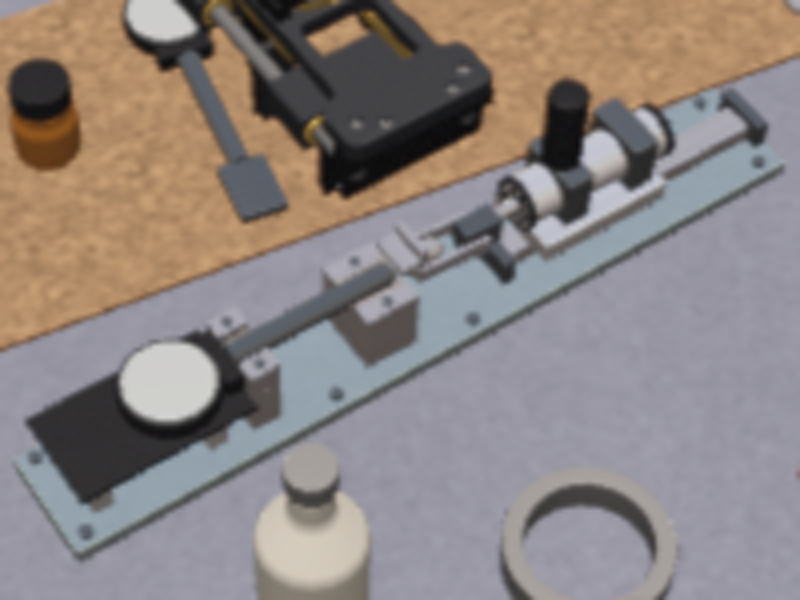

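Emit:
send_rows(targets=[{"linear":[-0.004,0,-0.01],"roll":0.16,"hand":0.1},{"linear":[-0.004,0,-0.03],"roll":0.33,"hand":0.1},{"linear":[-0.004,0,-0.05],"roll":0.5,"hand":0.1},{"linear":[-0.004,0,-0.07],"roll":0.67,"hand":0.1},{"linear":[-0.004,0,-0.09],"roll":0.84,"hand":0.1},{"linear":[-0.004,0,-0.11],"roll":1.01,"hand":0.1},{"linear":[-0.004,0,-0.13],"roll":1.18,"hand":0.1},{"linear":[-0.004,0,-0.15],"roll":1.35,"hand":0.1},{"linear":[-0.004,0,-0.165],"roll":1.5,"hand":0.1},{"linear":[-0.004,0,-0.1655],"roll":1.574,"hand":0.1},{"linear":[-0.004,0,-0.1655],"roll":1.574,"hand":0.1}], newtons=25)

```text
t: 21.85
tcp_pos: [0.5904, 0.1263, 0.1928]
tool_rot: [2.144, 0.154, -2.148]
ft_force: [-0.1, -0.7, -0.2]
width: 0.0477
```

Run:
```python
from h import *
s=st();print(s["q"]); plan([.5925,.1258,.096],TH,s)
w=shot("wrist","n_w"); print(nets.mark_of(w,"knob_top")[:1]);
```

```text
t 21.85 [0.5904 0.1263 0.1928] w 0.047708691882558094 F [-0.0616 -0.7139 -0.2203] Ftx -0.6980165296410245 s 0.21682355403371423
[-0.9336  0.3056  0.827   1.6367 -0.2309  1.3035 -1.4945]
t 21.85 tcp [0.5904 0.1263 0.1928] jawyaw -1.426659089173963 toolx [-0.0019 -0.0009 -1.    ] q7 -1.494456680897525 q1 -0.9336232517520707
linear [ 0.0968  0.0007 -0.0022] roll 0.0019335644158298138 alt 3.143526218005623 -3.1396590891739633
[{'position': [0.5947, 0.1262, 0.1275], 'score': 0.64}]
```

View pics/n_w.png

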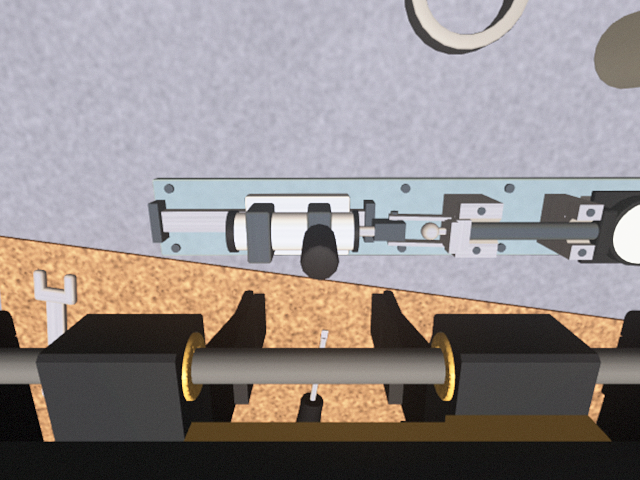

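Emit:
send_rows(targets=[{"linear":[0.04,0.0005,-0.002],"roll":0,"hand":0.1},{"linear":[0.085,0.0005,-0.002],"roll":0,"hand":0.1},{"linear":[0.0968,0.0005,-0.002],"roll":0,"hand":0.1},{"linear":[0.0968,0.0005,-0.002],"roll":0,"hand":-1},{"linear":[0.0968,0.0005,-0.002],"roll":0,"hand":-1},{"linear":[0.0968,0.0005,-0.002],"roll":0,"hand":-1},{"linear":[0.0968,0.0005,-0.002],"roll":0,"hand":-1},{"linear":[0.0968,0.0005,-0.002],"roll":0,"hand":-1}], newtons=30)

```text
t: 22.95
tcp_pos: [0.5943, 0.1262, 0.0986]
tool_rot: [2.15, 0.155, -2.145]
ft_force: [-0.2, -0.3, 6.6]
width: 0.0231
```

Run:
```python
from h import *
s=st()
```

```text
t 22.95 [0.5943 0.1262 0.0986] w 0.023083539409952746 F [-0.1849 -0.2614  6.5532] Ftx -0.23255047951383676 s 0.21613862223320646
```

Emit:
send_rows(targets=[{"linear":[-0.0025,-0.002,0],"roll":0,"hand":-1},{"linear":[-0.0025,-0.006,0],"roll":0,"hand":-1},{"linear":[-0.0025,-0.01,0],"roll":0,"hand":-1},{"linear":[-0.0025,-0.015,0],"roll":0,"hand":-1},{"linear":[-0.0025,-0.02,0],"roll":0,"hand":-1},{"linear":[-0.0025,-0.025,0],"roll":0,"hand":-1},{"linear":[-0.0025,-0.03,0],"roll":0,"hand":-1},{"linear":[-0.0025,-0.03,0],"roll":0,"hand":-1}])

```text
t: 23.95
tcp_pos: [0.5902, 0.1537, 0.0987]
tool_rot: [2.149, 0.149, -2.144]
ft_force: [6.0, -2.3, -7.1]
width: 0.0229
```

Run:
```python
from h import *
s=st()
w=shot("wrist","o_w");sc=shot("scene","o_s");
im=cv2.imread("pics/o_s.png"); cv2.imwrite("pics/o1.png",cv2.resize(im[180:330,240:440],None,fx=4,fy=4,interpolation=cv2.INTER_CUBIC))
```

```text
t 23.95 [0.5902 0.1537 0.0987] w 0.022937152421409486 F [ 6.0334 -2.2977 -7.1367] Ftx -3.129614235262806 s 0.24401910297675952
```

View pics/o_w.png

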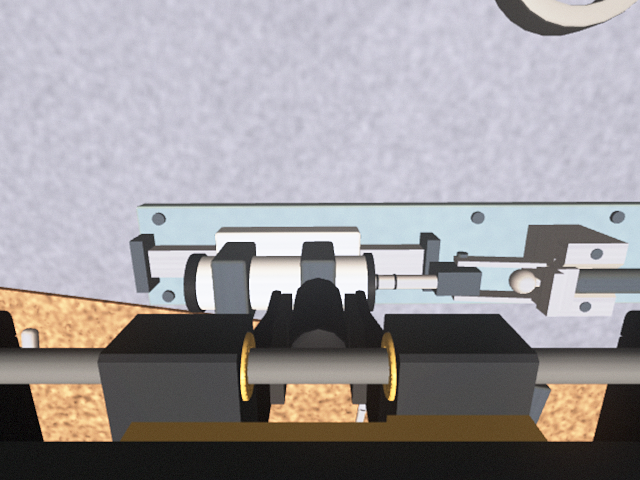

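View pics/o1.png

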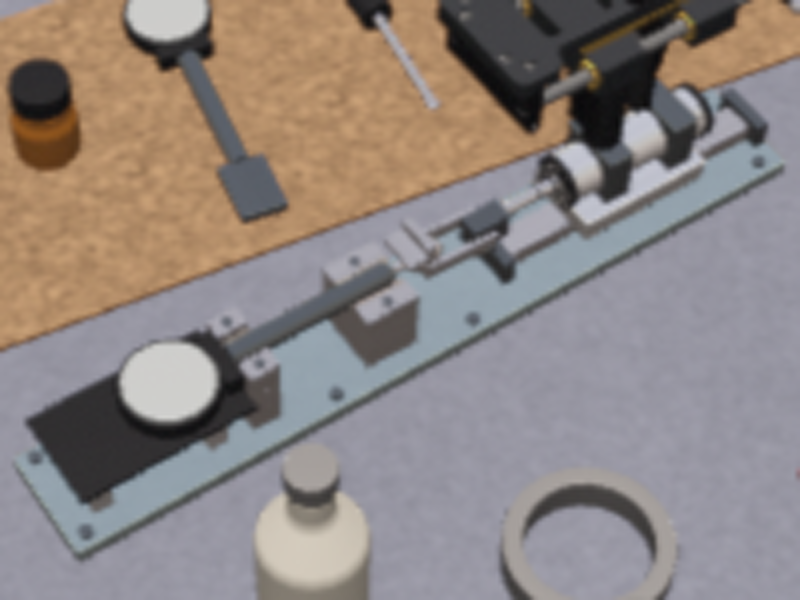

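Run:
```python
import cv2
im=cv2.imread("pics/o_w.png"); cv2.imwrite("pics/o2.png",cv2.resize(im[230:320,350:540],None,fx=4,fy=4,interpolation=cv2.INTER_CUBIC))
```

```text
(no output)
```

View pics/o2.png

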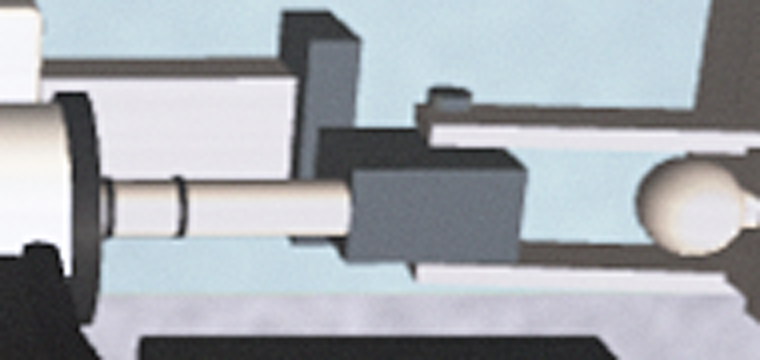

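Emit:
send_rows(targets=[{"linear":[0.0025,-0.003,-0.0025],"roll":0,"hand":-1},{"linear":[0.0025,-0.007,-0.0025],"roll":0,"hand":-1},{"linear":[0.0025,-0.011,-0.0025],"roll":0,"hand":-1},{"linear":[0.0025,-0.015,-0.0025],"roll":0,"hand":-1},{"linear":[0.0025,-0.019,-0.0025],"roll":0,"hand":-1},{"linear":[0.0025,-0.022,-0.0025],"roll":0,"hand":-1},{"linear":[0.0025,-0.022,-0.0025],"roll":0,"hand":-1}])

```text
t: 24.92
tcp_pos: [0.5876, 0.1727, 0.0986]
tool_rot: [2.143, 0.145, -2.15]
ft_force: [-6.3, -9.0, 13.8]
width: 0.0234
```

Run:
```python
from h import *
s=st()
w=shot("wrist","q_w")
im=cv2.imread("pics/q_w.png"); cv2.imwrite("pics/q2.png",cv2.resize(im[230:320,350:540],None,fx=4,fy=4,interpolation=cv2.INTER_CUBIC))
```

```text
t 24.925 [0.5876 0.1727 0.0986] w 0.023446055135519183 F [-6.3485 -8.9731 13.7826] Ftx -7.9827588272025345 s 0.2631437598042914
```

View pics/q2.png

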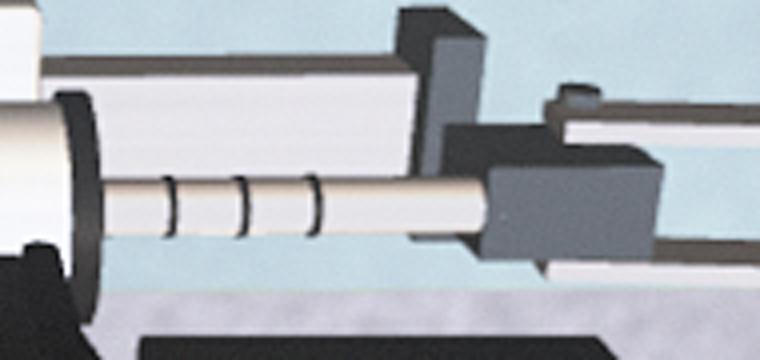

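Emit:
send_rows(targets=[{"linear":[-0.002,-0.002,0.001],"roll":0,"hand":-1},{"linear":[-0.003,-0.004,0.001],"roll":0,"hand":-1},{"linear":[-0.003,-0.006,0.001],"roll":0,"hand":-1},{"linear":[-0.003,-0.0075,0.001],"roll":0,"hand":-1},{"linear":[-0.003,-0.0075,0.001],"roll":0,"hand":-1}])

```text
t: 25.6
tcp_pos: [0.5866, 0.1786, 0.0987]
tool_rot: [2.145, 0.14, -2.147]
ft_force: [2.6, -8.4, -5.9]
width: 0.0233
```

Run:
```python
from h import *
s=st()
w=shot("wrist","r_w")
im=cv2.imread("pics/r_w.png"); cv2.imwrite("pics/r2.png",cv2.resize(im[230:320,350:540],None,fx=4,fy=4,interpolation=cv2.INTER_CUBIC))
```

```text
t 25.6 [0.5866 0.1786 0.0987] w 0.02326835838469925 F [ 2.6178 -8.3623 -5.8727] Ftx -8.648899423940803 s 0.26914193607594517
```

View pics/r2.png

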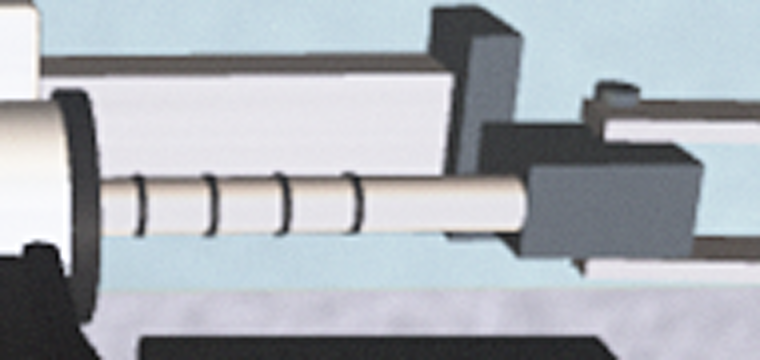

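Emit:
send_rows(targets=[{"linear":[0.001,-0.001,0],"roll":0,"hand":-1},{"linear":[0.001,-0.001,0],"roll":0,"hand":-1},{"linear":[0.001,-0.001,0],"roll":0,"hand":-1},{"linear":[0.001,-0.001,0],"roll":0,"hand":-1},{"linear":[0.001,-0.001,0],"roll":0,"hand":-1},{"linear":[0.001,-0.001,0],"roll":0,"hand":-1},{"linear":[0.001,-0.001,0],"roll":0,"hand":-1},{"linear":[0.001,-0.001,0],"roll":0,"hand":-1}])

```text
t: 26.65
tcp_pos: [0.5865, 0.1794, 0.0987]
tool_rot: [2.145, 0.141, -2.147]
ft_force: [0.9, -10.6, -0.6]
width: 0.0234
```

Run:
```python
from h import *
s=st()
w=shot("wrist","s_w"); sc=shot("scene","s_s")
im=cv2.imread("pics/s_w.png"); cv2.imwrite("pics/s2.png",cv2.resize(im[230:320,350:540],None,fx=4,fy=4,interpolation=cv2.INTER_CUBIC))
im=cv2.imread("pics/s_s.png"); cv2.imwrite("pics/s1.png",cv2.resize(im[180:280,320:440],None,fx=6,fy=6,interpolation=cv2.INTER_CUBIC))
```

```text
t 26.65 [0.5865 0.1794 0.0987] w 0.023354250837639548 F [  0.9406 -10.6222  -0.5792] Ftx -10.64831654998185 s 0.2699504419652118
```

View pics/s2.png

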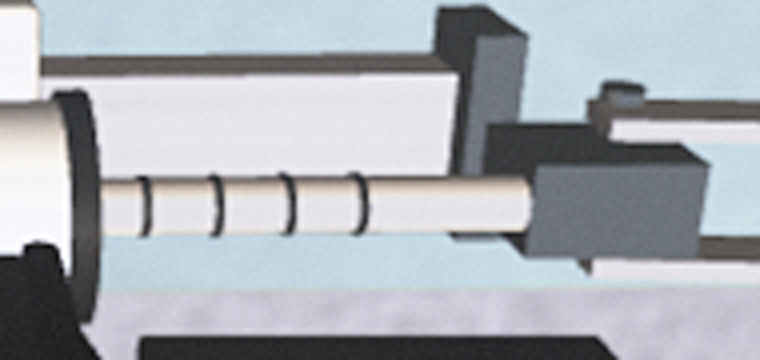

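View pics/s1.png

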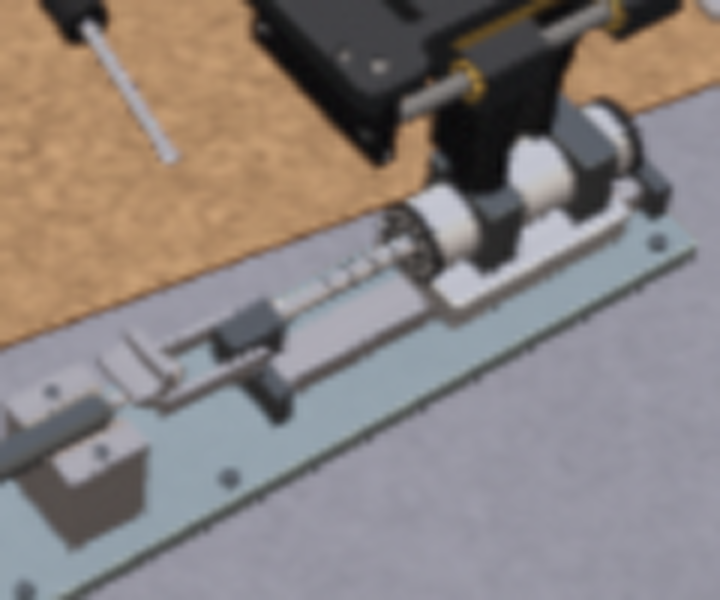

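Emit:
send_rows(targets=[{"linear":[0,0,0],"roll":0,"hand":-1},{"linear":[0,0,0],"roll":0,"hand":-1},{"linear":[0,0,0],"roll":0,"hand":-1},{"linear":[0,0,0],"roll":0,"hand":-1},{"linear":[0,0,0],"roll":0,"hand":-1},{"linear":[0,0,0],"roll":0,"hand":-1},{"linear":[0,0,0],"roll":0,"hand":-1},{"linear":[0,0,0],"roll":0,"hand":-1},{"linear":[0,0,0],"roll":0,"hand":-1},{"linear":[0,0,0],"roll":0,"hand":-1},{"linear":[0,0,0],"roll":0,"hand":-1},{"linear":[0,0,0],"roll":0,"hand":-1}])

```text
t: 28.25
tcp_pos: [0.5865, 0.1793, 0.0986]
tool_rot: [2.145, 0.141, -2.147]
ft_force: [0.9, -10.3, -0.0]
width: 0.0232
```

Run:
```python
from h import *
s=st()
```

```text
t 28.25 [0.5865 0.1793 0.0986] w 0.023183811403700266 F [  0.9341 -10.3271  -0.0463] Ftx -10.355224983866915 s 0.26988778976318795
```

Emit:
send_rows(targets=[{"linear":[0,0.003,0],"roll":0,"hand":-1},{"linear":[0,0.008,0],"roll":0,"hand":-1},{"linear":[0,0.013,0],"roll":0,"hand":-1},{"linear":[0,0.018,0],"roll":0,"hand":-1},{"linear":[0,0.023,0],"roll":0,"hand":-1},{"linear":[0,0.028,0],"roll":0,"hand":-1},{"linear":[0,0.033,0],"roll":0,"hand":-1},{"linear":[0,0.038,0],"roll":0,"hand":-1},{"linear":[0,0.043,0],"roll":0,"hand":-1},{"linear":[0,0.048,0],"roll":0,"hand":-1},{"linear":[0,0.052,0],"roll":0,"hand":-1},{"linear":[0,0.052,0],"roll":0,"hand":-1}])

```text
t: 29.75
tcp_pos: [0.5931, 0.1345, 0.0987]
tool_rot: [2.146, 0.154, -2.148]
ft_force: [-1.1, -1.1, -5.5]
width: 0.0234
```

Run:
```python
from h import *
s=st()
```

```text
t 29.75 [0.5931 0.1345 0.0987] w 0.023431372860910665 F [-1.1062 -1.1184 -5.4779] Ftx -0.950378747140277 s 0.22455099422384553
```

Emit:
send_rows(targets=[{"linear":[0.001,0.003,0],"roll":0,"hand":-1},{"linear":[0.001,0.0065,0],"roll":0,"hand":-1},{"linear":[0.001,0.0065,0],"roll":0,"hand":-1},{"linear":[0.001,0.0065,0],"roll":0,"hand":-1}])

```text
t: 30.25
tcp_pos: [0.5941, 0.1282, 0.0986]
tool_rot: [2.147, 0.154, -2.149]
ft_force: [-4.3, 0.4, 2.5]
width: 0.0234
```

Run:
```python
from h import *
s=st()
```

```text
t 30.25 [0.5941 0.1282 0.0986] w 0.023403795520932427 F [-4.3039  0.3576  2.4561] Ftx 0.963988997554193 s 0.21815167666938082
```

Carriage 2 mm from home, scale slack. Let go and rise.

Emit:
send_rows(targets=[{"linear":[0,0,0.001],"roll":0,"hand":-1},{"linear":[0,0,0.001],"roll":0,"hand":0.1},{"linear":[0,0,0.001],"roll":0,"hand":0.1},{"linear":[0,0,0.001],"roll":0,"hand":0.1},{"linear":[0,0,0.001],"roll":0,"hand":0.1},{"linear":[-0.03,0,0.001],"roll":0,"hand":0.1},{"linear":[-0.08,0,0.001],"roll":0,"hand":0.1},{"linear":[-0.12,0,0.001],"roll":0,"hand":0.1},{"linear":[-0.12,0,0.001],"roll":0,"hand":0.1}])

```text
t: 31.38
tcp_pos: [0.5959, 0.1281, 0.2218]
tool_rot: [2.156, 0.156, -2.141]
ft_force: [-1.2, -0.4, -0.3]
width: 0.0477
```

Run:
```python
from h import *
s=st()
w=shot("wrist","u_w"); sc=shot("scene","u_s")
im=cv2.imread("pics/u_s.png"); cv2.imwrite("pics/u1.png",cv2.resize(im[180:330,240:440],None,fx=4,fy=4,interpolation=cv2.INTER_CUBIC))
for n in("mirror_ball","hook_prong","mirror_shoulder","stop","knob_top"): print(n,[(np.array(x["position"]),(np.array(x["position"])-STOP)@tx) for c in(w,sc) for x in nets.mark_of(c,n)[:1]])
```

```text
t 31.375 [0.5959 0.1281 0.2218] w 0.04772295615623793 F [-1.1621 -0.4381 -0.3172] Ftx -0.2690250942115076 s 0.21781624060548035
mirror_ball [(array([0.6011, 0.0415, 0.0534]), np.float64(0.13136747542764138)), (array([0.6052, 0.0398, 0.0562]), np.float64(0.12910356304893197))]
hook_prong [(array([0.609 , 0.0335, 0.0536]), np.float64(0.12232860014651786)), (array([0.6045, 0.0338, 0.0558]), np.float64(0.12326333396124084))]
mirror_shoulder [(array([ 0.627 , -0.0864,  0.0583]), np.float64(0.0010878126327364345)), (array([ 0.624 , -0.0849,  0.0562]), np.float64(0.002997846419339381))]
stop [(array([ 0.6248, -0.0852,  0.0632]), np.float64(0.0025874946847161064)), (array([ 0.6246, -0.0863,  0.0593]), np.float64(0.0015269429688395258))]
knob_top [(array([0.5943, 0.1284, 0.1318]), np.float64(0.2183540434170944)), (array([0.59  , 0.1293, 0.1303]), np.float64(0.2198543759053398))]
```

View pics/u_w.png

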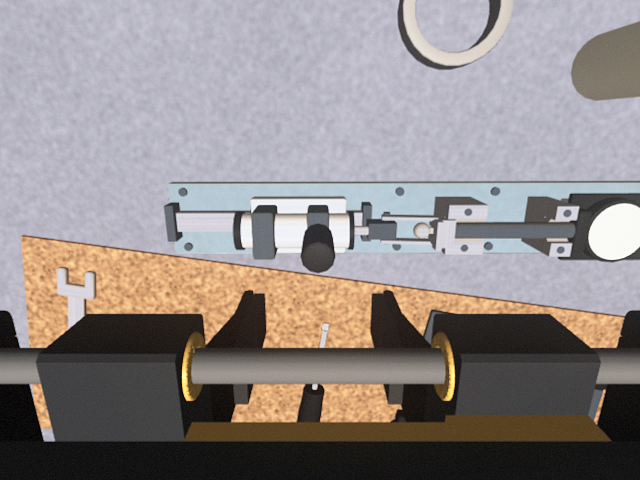

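View pics/u1.png

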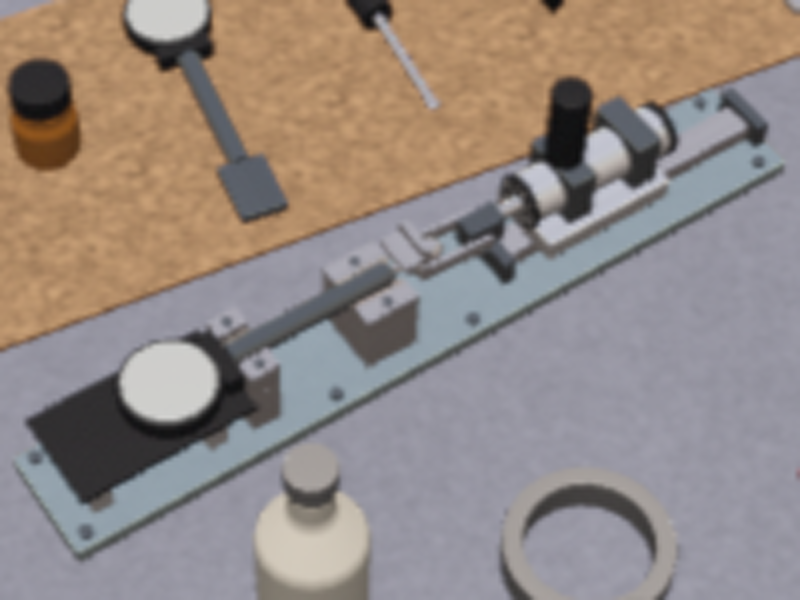

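The mirror is still seated, with the block at the stop and the ball at (422,230) in the wrist view, behind the hook. The carriage is about 2 mm from home, the fingers are clear of everything, and nothing else has moved. I'm handing it in.

```bash
python3 -c "
from rig import order
print(order.sign_off())"
```

```text
the job is handed in; nothing more can be done
None
```

The ball-ended mirror has been proof-tested at about 10 N and left seated and hooked, and I handed the job in at about 31 s. No verdict was reported.

- **Seating:** I pushed the carriage home (it stood about 22 mm out) and laid the mirror with its shoulder about 40 mm short of the stop. I then slid it home in two strokes. At the stop, an extra 3 mm of commanded push moved it only 0.1 mm, and the pictures show the hook down behind the ball.
- **Pull:** The carriage travelled 54 mm and was held there for about 2.5 s, then eased back at about 40 mm/s.
    - Carriage travel less the 3–4 mm slack gives a drawbar of 50–51 mm.
    - The rings in the wrist picture give about 49 mm. The broad band was hidden behind the tube's rim, so I worked from the four thin rings that showed.
    - The wrist force along the pull was 10.4–10.7 N, which includes up to 1.2 N of friction.
- **Last checks:** The carriage is about 2 mm from home, so the scale is slack, and the gripper is open and about 12 cm above where it held the knob. The networks put the ball 6–9 mm past the prong and the shoulder within about 2 mm of the stop. Everything else in view is where it was.
- **Disagreements:** The wrist camera put the V-blocks about 2 mm further along +x than my stop estimate. I placed the mirror by its position relative to the blocks. During the pull, small sideways and vertical misalignments gave brief forces on the knob of up to 14 N, which I corrected.

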